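Dial open the essence lockbox

TASK

Unlock the lockbox by leading its dial round by the crank grip: clockwise, passing 7 once and stopping on it the second time; back anticlockwise, passing 4 once and stopping on it the second time; then slowly clockwise again until you feel the catch drop and the dial stop dead, somewhere between 6 and a half and 9 and a half (the ticks on the deck run 0 to 9 clockwise from the long one). Do not force the springy crank at the stop or anywhere else: never more than about 15 newtons at its grip. Then slide the cover fully open by its knob, let go, and leave the bottles and other things around standing where they are.

Things in the scene. Friction and masses are not known exactly. Their poses are not given: they have to be found in the camera images.
- lockbox: Grey steel lockbox, 190 mm (its x) by 380 mm (its y), 96 mm tall, fixed to the table; origin: centre of its underside, z up. In its frame the dial deck (top at z = 96 mm) covers y from -190 to +20 mm, with the dial axis at x = 0, y = -70 mm; the sliding cover fills the rest, y from +20 to +185 mm.
- dial_axis (a point): Point on the dial's upright axis, at deck height (z = 96 mm). The dial is a black disc 108 mm across (top at z = 104.5 mm) with one short pale pointer mark on its rim. Inside, the dial picks up loose wheels by pegs, as in any combination lock, so passes and reversals matter; to begin again after a missed stop, first turn three whole turns clockwise.
- zero_mark (a point): Middle of the long thick pale tick on the deck, number 0, 71 mm from the dial axis along the lockbox's +x. With nine short ticks, 59 to 68 mm from the axis, it marks the numbers 0 to 9, evenly spaced by 36 degrees and counted clockwise seen from above. The first two stops must be right to a quarter of a number (9 degrees).
- dial (a joint): Turn of the dial, rad: 0 with its pointer at number 0, grows CLOCKWISE seen from above, 0.6283 a number; counts on over whole turns without wrapping or limit. In the lockbox's frame the pointer lies at minus this angle from +x. Starts between 1.0 and 4.0. Turns with 1 to 3 N of drag at the grip; the catch's place (6.5 to 9.5) differs from lock to lock.
- crank (a joint): Bend of the springy crank arm against the dial, rad: 0 unloaded, positive when pushed clockwise ahead of the dial; spring 4 N m/rad, so 0.1 rad is 10 N at the grip. The arm is spoiled when bent by more than 0.2 rad (20 N) either way.
- grip_mid (a point): Middle of the crank's upright round grip, by which the dial is turned: dark steel, 14 mm across, 42 mm tall, z = 112 to 154 mm; this point is on its axis at z = 135 mm. It stands 40 mm from the dial axis, in line with the dial's pointer (plus the crank's bend), and spins freely on its own axis, so it can be held and led round in circles without turning the hand.
- cover (a joint): Travel of the flat aluminium sliding cover, m: 0 shut, 0.060 fully open (end stop). It slides level along the lockbox's -y, towards and under the dial deck; drag about 2 to 3 N. While locked it moves only about 2 mm and is then held by the catch. It stays where it is left.
- cover_knob (a point): Middle of the cover's upright round knob: dark steel, 20 mm across, 34 mm tall, z = 86 to 120 mm; this point is on its axis at z = 108 mm. Shut, it is at x = 0, y = +135 mm in the lockbox's frame.
- bottle_a: Round amber glass bottle with black cap, 48 mm across, 110 mm tall, standing behind the lockbox. Origin: centre of its underside. Not to be disturbed.
- bottle_b: Small amber glass bottle with black cap, 38 mm across, 80 mm tall, standing behind the lockbox. Origin: centre of its underside. Not to be disturbed.
- dropper: Clear glass bottle with white cap, 36 mm across, 85 mm tall, standing beside the dial end of the lockbox. Origin: centre of its underside. Not to be disturbed.
- tin: Flat round aluminium tin, 36 mm across, 14 mm tall, lying on a corner of the lockbox's dial deck. Origin: centre of its underside. Not to be disturbed.
- beaker: Open glass beaker, 64 mm across, 75 mm tall. Origin: centre of its underside. Not to be disturbed.
- carton: Small cardboard carton 70 x 100 x 60 mm. Origin: centre of its underside. Not to be disturbed.
- notebook: Closed blue notebook 150 x 110 x 12 mm, lying flat. Origin: centre of its underside. Not to be disturbed.

How it is judged:
By the outcome, as a careful person would: the job done as asked, in the order asked, and still so for the second after the job is handed in, with the robot touching nothing.
It also fails if it takes over 72 s, if anything falls off the work surface, if the arm or the gripper's body presses on something with over 40 N, if the wrist force passes 120 N, or if a joint passes its speed limit or range.

ROBOT

A 6-joint arm with a two-finger parallel gripper is mounted at the origin on the work surface. World frame = base frame: x ahead of the robot, y to its left, z up, the work surface at z = 0. Lengths are in m, angles in rad, forces in N, time in s.
With the tool pointing down it reaches from about 0.35 to 0.975 m from the base axis. Payload 4.9 kg.
Tool frame: the origin (TCP) lies midway between the tips of the shut fingers; the grasp point (between the pads) lies 19 mm behind it; x points along the fingers, y is the direction in which the jaws open and shut, and the axes are right-handed (so a half turn about x gives the same grasp; the last joint's range is limited). The gripper opens to 85 mm and grips with 20 to 120 N. Pads are 22 mm wide; open, the fingers measure 114 mm over their backs; the gripper's body (76 mm by 85 mm) begins 54 mm behind the grasp point. The pads swing forward as they close: fully open they stand 13 mm farther back than shut.
Start: joints at [-1.407, 0.053, 1.613, -0, 1.476, -0.119], TCP at [0.174, -0.6, 0.205] pointing down, gripper open.
Joint ranges: [-3.01, 3.01], [-1.01, 2.22], [0.06, 2.58], [-1.02, 4.17], [0.09, 2.62], [-3.14, 3.14]. Speed limits (rad/s): [2.57, 2.57, 3.14, 3.14, 3.14, 3.14].

INTERFACE

Orientations are given as a rotation vector (axis times angle).
In Python, from station import ctrl gives the robot as it stands.
- The arm moves only by the shell command python3 -m handwheel 'ROWS' [FORCE]. ROWS is JSON, a list of rows, each a list of 3 entries, a list of its own where there are three numbers: the finger opening in m, from 0 to 0.0854, then the shift along the tool's x, y, z in m, then the turn, a rotation vector about the tool's x, y, z in degrees. In form: [[claw, [dx, dy, dz], [ax, ay, az]], ...]. A call has 1 to 10 rows; each row shifts and turns the commanded pose from where the row before left it, along the tool's axes as they then stand; what a row does not reach is not made up. A row lasts 1/12 s, in which the tool goes at most 41.7 mm and 7.16 degrees, less where a joint would pass 70% of its speed; a pose out of reach is approached as far as the arm can. A call with a gripper value outside its range is refused whole. The fingers move at their own pace and stop on an object; FORCE is the grip in N (left out, the last holds). Time passes only in rows, so rows that do not move let the fingers close. It gives the time, the measured TCP pose, the force and the opening at its end, in the units of the state.
- ctrl.get_obs(): the state, without advancing time (a new reading comes with each control period).
- ctrl.get_image(name): name is "scene" or "top" or "wrist"; returns the picture (420x560x3 uint8, red, green, blue); there is no depth.
- ctrl.camera_params(name): a dict with "vertical_fov" (degrees; the focal length in pixels is half the picture's height over the tangent of half this angle, whatever the lens; pixels are square), "cx", "cy" (the principal point, pixels), "rvec" (rotation vector, rad) and "tvec" (3), from world to camera coordinates, as OpenCV has them; the wrist camera has in their place "T_tool_cam" (4x4, takes a point from camera to tool coordinates, whose origin is the TCP and whose axes are the tool frame's). Camera axes: x right, y down, z forward; pixel columns grow to the right and rows downward; lengths in m; the calibration is good to about 2 mm. The wrist camera is an equidistant fisheye: a pixel r from the principal point sees the ray r / f radians off the axis. A picture is of the moment at which its call begins: read the wrist's pose just before it. camera_params takes no time and is no camera call.
- ctrl.finish_job(): hands the job in, once; it reports no verdict.
Trained networks look in the newest picture that a camera, given by its name, has taken for a name from the list of things; names that differ only in an ending like _2 or _b are one class to them, and where a whole thing is asked for, a point or a joint stands for the part that bears it (a point fixed in the world has none). Each returns a list of dicts, best first, with "score" (0 to 1); they miss things now and then, are a little off and sometimes report something else, mostly with a low value. They report only what shows in the picture. A call takes as long as a camera call.
- ctrl.look_for(thing, camera): "box" ([centre column, centre row, width, height] in pixels, round what is visible of it).
- ctrl.silhouettes(thing, camera): "mask" (420x560 bool, what is visible of it) and "box" ([centre column, centre row, width, height] in pixels, round what is visible of it).
- ctrl.tip_of(thing, camera): "centre" ([row, column] in pixels: a listed point, or the origin of a listed thing).
The state is a dict: "t": time; "q": joint angles; "dq": joint speeds; "effort": joint torques, N m; "tool_pos": TCP position; "tool_rot": TCP orientation; "contact_force": force on the tool from outside, world axes, zero at the start; "wrist_torque": the same for the moment, N m; "opening": finger opening in m.
Only numpy, scipy, OpenCV 4.12 (cv2) and the standard library are available. Lean on these libraries where they do the work, as an engineer would, in place of code of your own. Each camera call takes 0.05 s, during which the arm holds its last target.

## Working session

There is one attempt and no reset: what is moved stays moved. The work goes in short steps, Python scripts to look and compute and a shell command to move; the robot and the scene stay as the last step left them, time stands still between calls to the robot, and variables do not carry over. Pictures are saved under pics/ and viewed, and the job is handed in when it is done.

```bash
mkdir -p pics; ls; python3 - <<'E'
from station import ctrl
import cv2
o=ctrl.get_obs(); print(o)
for n in ("scene","top","wrist"):
    cv2.imwrite(f"pics/{n}0.png",ctrl.get_image(n)[:,:,::-1]); print(n,ctrl.camera_params(n))
E
```

```text
pics
{'t': 0.0, 'q': array([-1.40700261e+00,  5.33713441e-02,  1.61427908e+00, -1.04097948e-05,
        1.47596105e+00, -1.18981674e-01]), 'dq': array([ 2.98126836e-04,  1.26419484e-05, -1.47652487e-04, -2.84977212e-04,
       -2.47372757e-03, -1.28063562e-03]), 'effort': array([-1.80806852e-03, -3.93682086e+01, -3.70176744e+01, -2.79181168e-04,
        6.88008178e-03,  1.15631698e-05]), 'tool_pos': array([ 0.17428872, -0.59952031,  0.20356298]), 'tool_rot': array([ 2.07063398,  0.29684852, -2.07075024]), 'contact_force': array([ 0.48161594,  0.1097342 , -0.12437001]), 'wrist_torque': array([-0.02274256, -0.05402908, -0.00969241]), 'opening': 0.0853970853039818}
scene {'vertical_fov': 46.388408516138156, 'cx': 287.92360225321084, 'cy': 214.87171017558848, 'rvec': array([ 1.60358625,  1.75262078, -0.85239753]), 'tvec': array([ 0.06663709, -0.27108851,  1.88518548])}
top {'vertical_fov': 56.97870867935293, 'cx': 280.30592541995213, 'cy': 211.71738240176327, 'rvec': array([ 2.12397272, -2.09314139,  0.23249262]), 'tvec': array([-0.0089182 ,  0.572207  ,  1.04162628])}
wrist {'vertical_fov': 65.70646984690485, 'cx': 277.9348718973478, 'cy': 215.6805942715069, 'T_tool_cam': array([[-3.31303690e-05, -2.61320791e-01,  9.65252010e-01,
        -1.68010944e-01],
       [ 9.99999908e-01,  4.04057632e-04,  1.43712755e-04,
        -3.41896424e-04],
       [-4.27572573e-04,  9.65251926e-01,  2.61320754e-01,
        -6.67024829e-02],
       [ 0.00000000e+00,  0.00000000e+00,  0.00000000e+00,
         1.00000000e+00]])}
```

View pics/scene0.png

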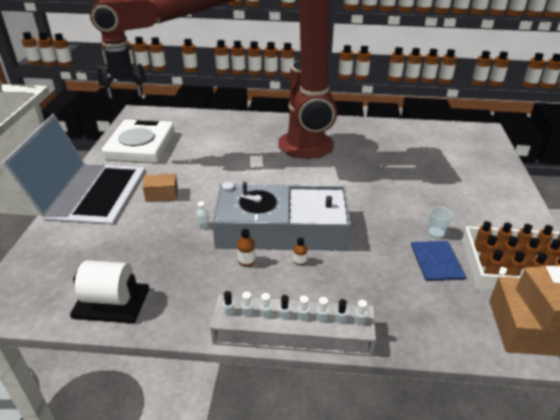

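View pics/top0.png

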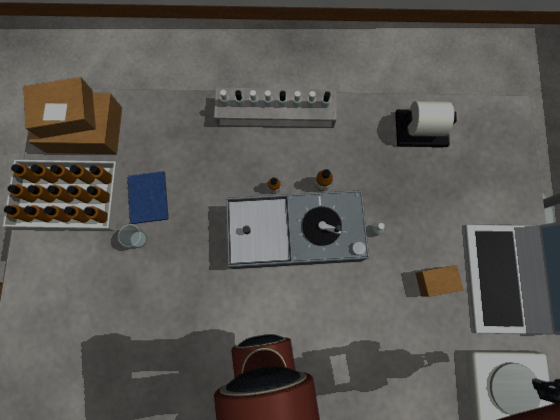

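View pics/wrist0.png

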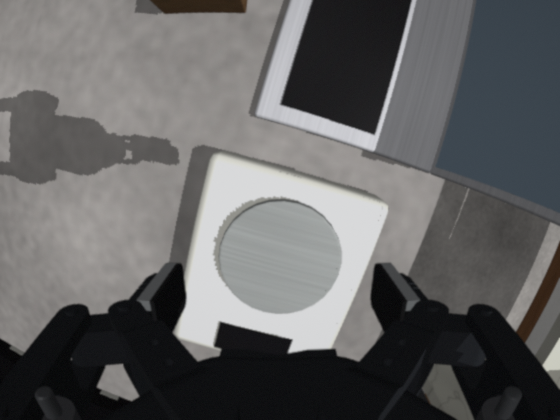

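The top view shows the lockbox centred near (297,228): dial at (321,227), zero tick pointing up at (319,200), cover on the left with its knob at (247,230). I'll localise it next.

```bash
cat > h.py <<'E'
import numpy as np, cv2
from station import ctrl
from scipy.spatial.transform import Rotation as R
def cam(n):
    p=ctrl.camera_params(n); f=210/np.tan(np.radians(p['vertical_fov']/2))
    if n=='wrist':
        o=ctrl.get_obs(); T=np.eye(4); T[:3,:3]=R.from_rotvec(o['tool_rot']).as_matrix(); T[:3,3]=o['tool_pos']
        T=T@p['T_tool_cam']; return p,f,T[:3,:3],T[:3,3]
    Rm=R.from_rotvec(p['rvec']).as_matrix(); return p,f,Rm.T,-Rm.T@p['tvec']
def ray(n,u,v):
    p,f,Rw,c=cam(n); a,b=u-p['cx'],v-p['cy']
    if n=='wrist':
        r=np.hypot(a,b); th=r/f; d=np.array([a/r*np.sin(th),b/r*np.sin(th),np.cos(th)]) if r>0 else np.array([0,0,1.])
    else: d=np.array([a/f,b/f,1])
    return c,Rw@d
def atz(n,u,v,z):
    c,d=ray(n,u,v); return c+d*(z-c[2])/d[2]
def proj(n,X):
    p,f,Rw,c=cam(n); x=Rw.T@(np.array(X)-c)
    if n=='wrist':
        r=np.hypot(x[0],x[1]); th=np.arctan2(r,x[2]); return p['cx']+f*th*x[0]/r,p['cy']+f*th*x[1]/r
    return p['cx']+f*x[0]/x[2],p['cy']+f*x[1]/x[2]
Z=dict(dial_axis=.096,zero_mark=.096,grip_mid=.135,cover_knob=.108,lockbox=0,tin=.096,bottle_a=0,dropper=0)
def find(things,cams):
    for n in cams:
        ctrl.get_image(n)
        for t in things:
            for r in ctrl.tip_of(t,n)[:2]:
                v,u=r['centre']; print(n,t,round(r['score'],2),round(u,1),round(v,1),atz(n,u,v,Z[t]).round(4))
E
python3 - <<'E'
from h import *
find(list(Z)[:7],("top","scene"))
o=ctrl.get_obs();print(o['t'],R.from_rotvec(o['tool_rot']).as_matrix().round(3))
E
```

```text
top dial_axis 0.8 319.4 224.7 [ 0.53   -0.1083  0.096 ]
top zero_mark 0.76 316.5 200.5 [ 0.5983 -0.1007  0.096 ]
top grip_mid 0.45 338.3 229.7 [ 0.5101 -0.1539  0.135 ]
top cover_knob 0.7 247.7 231.9 [0.5051 0.0867 0.108 ]
top lockbox 0.6 294.0 230.8 [ 0.5282 -0.0424  0.    ]
top tin 0.61 358.5 245.6 [ 0.4739 -0.214   0.096 ]
top tin 0.51 335.5 227.5 [ 0.5229 -0.1524  0.096 ]
top bottle_a 0.85 322.0 188.8 [ 0.6596 -0.1272  0.    ]
top bottle_a 0.57 318.3 203.0 [ 0.6148 -0.1155  0.    ]
scene dial_axis 0.7 230.3 190.3 [ 0.4725 -0.2018  0.096 ]
scene dial_axis 0.64 260.8 202.5 [ 0.5249 -0.1034  0.096 ]
scene zero_mark 0.91 257.2 215.5 [ 0.5872 -0.1056  0.096 ]
scene zero_mark 0.4 227.8 187.3 [ 0.4576 -0.2121  0.096 ]
scene grip_mid 0.63 245.8 184.9 [ 0.4965 -0.1499  0.135 ]
scene cover_knob 0.92 328.8 194.1 [0.48   0.0915 0.108 ]
scene lockbox 0.67 282.0 225.7 [ 0.5064 -0.043   0.    ]
scene tin 0.4 229.4 187.5 [ 0.4582 -0.2071  0.096 ]
scene bottle_a 0.87 246.5 260.2 [ 0.6688 -0.1272  0.    ]
scene bottle_a 0.67 300.1 259.1 [0.65  0.021 0.   ]
0.95 [[ 0.     0.279 -0.96 ]
 [ 0.    -0.96  -0.279]
 [-1.    -0.    -0.   ]]
```

```bash
python3 - <<'E'
import cv2
a=cv2.imread("pics/top0.png")[170:290,200:400]; cv2.imwrite("pics/top0c.png",cv2.resize(a,None,fx=4,fy=4,interpolation=2))
E
```

```text
(no output)
```

View pics/top0c.png

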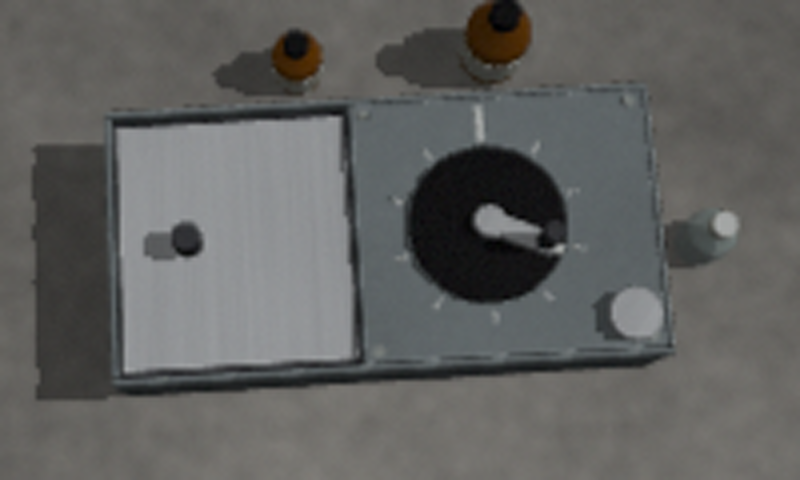

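The scene shows the pointer near number 3, and the lockbox yaw is about +5°. I'm moving above the dial to measure with the wrist camera.

```bash
python3 -m handwheel '[[0.0854,[-0.015,-0.02,-0.02],[0,0,0]],[0.0854,[-0.015,-0.021,-0.026],[0,0,0]],[0.0854,[-0.01,-0.022,-0.026],[0,0,0]],[0.0854,[-0.01,-0.022,-0.026],[0,0,0]],[0.0854,[-0.005,-0.022,-0.026],[0,0,0]],[0.0854,[-0.005,-0.022,-0.026],[0,0,0]],[0.0854,[-0.005,-0.022,-0.026],[0,0,0]],[0.0854,[-0.005,-0.022,-0.026],[0,0,0]],[0.0854,[-0.005,-0.022,-0.026],[0,0,0]],[0.0854,[0,-0.022,-0.026],[0,0,0]]]'
python3 -m handwheel '[[0.0854,[0,-0.022,-0.026],[0,0,0]],[0.0854,[0,-0.022,-0.026],[0,0,0]],[0.0854,[0,-0.022,-0.026],[-7,0,0]],[0.0854,[0,-0.022,-0.026],[-7,0,0]],[0.0854,[0,-0.021,-0.029],[-7,0,0]],[0.0854,[0,-0.015,-0.032],[-7,0,0]],[0.0854,[0,-0.010,-0.03],[-7,0,0]],[0.0854,[0,0,-0.02],[-7,0,0]],[0.0854,[0,0,0],[-7,0,0]],[0.0854,[0,0,0],[-7,0,0]]]'
python3 - <<'E'
from h import *
o=ctrl.get_obs();print(o['t'],o['q'],o['tool_pos'],R.from_rotvec(o['tool_rot']).as_matrix().round(3))
E
```

```text
t: 1.78
tool_pos: [0.3587, -0.3198, 0.2814]
tool_rot: [2.071, 0.292, -2.067]
contact_force: [0.8, 0.4, 0.2]
opening: 0.0856
t: 2.62
tool_pos: [0.4879, -0.0962, 0.2798]
tool_rot: [1.428, 1.051, -1.428]
contact_force: [-0.9, -0.4, -0.8]
opening: 0.0857
2.6167 [-3.44478863e-01 -2.91625882e-01  1.80509375e+00 -3.56703805e-05
  1.62822866e+00 -4.27282214e-02] [ 0.48791965 -0.09623823  0.2797991 ] [[-0.     0.955 -0.297]
 [ 0.    -0.297 -0.955]
 [-1.    -0.     0.   ]]
```

```bash
python3 -m handwheel '[[0.0854,[0,0.01,0],[-7,0,0]],[0.0854,[0,0.01,0],[-7,0,0]],[0.0854,[0,0.01,0],[-7,0,0]],[0.0854,[0,0,0],[0,0,0]],[0.0854,[0,0,0],[0,0,0]]]'
python3 - <<'E'
from h import *
o=ctrl.get_obs();print(o['t'],o['q'],o['tool_pos'],R.from_rotvec(o['tool_rot']).as_matrix().round(3))
im=ctrl.get_image("wrist"); cv2.imwrite("pics/wrist1.png",im[:,:,::-1])
for t in list(Z)[:7]:
  for r in ctrl.tip_of(t,"wrist")[:2]:
     v,u=r['centre']; print(t,round(r['score'],2),round(u,1),round(v,1),atz("wrist",u,v,Z[t]).round(4))
E
```

```text
t: 3.03
tool_pos: [0.5167, -0.1031, 0.2796]
tool_rot: [1.17, 1.234, -1.17]
contact_force: [-0.2, 0.9, 0.0]
opening: 0.0855
3.0333 [-3.38253108e-01 -2.16651510e-01  1.74345676e+00 -9.49910250e-05
  1.61549149e+00 -3.91271699e-01] [ 0.51669821 -0.10313402  0.2796461 ] [[-0.001  0.999  0.053]
 [ 0.     0.053 -0.999]
 [-1.    -0.001 -0.   ]]
dial_axis 0.57 290.3 199.5 [ 0.5312 -0.1125  0.096 ]
dial_axis 0.48 385.9 98.2 [0.6302 0.0087 0.096 ]
zero_mark 0.65 352.6 199.0 [ 0.6015 -0.1078  0.096 ]
zero_mark 0.35 386.2 199.0 [ 0.6417 -0.1052  0.096 ]
grip_mid 0.58 272.9 243.0 [ 0.5145 -0.1505  0.135 ]
cover_knob 0.9 284.0 10.9 [0.5126 0.0934 0.108 ]
lockbox 0.76 285.0 132.8 [ 0.5234 -0.0405  0.    ]
tin 0.77 229.1 279.3 [ 0.4643 -0.2148  0.096 ]
bottle_a 0.97 386.6 196.3 [ 0.6772 -0.1198  0.    ]
bottle_a 0.75 387.1 99.8 [0.6642 0.0191 0.    ]
```

View pics/wrist1.png

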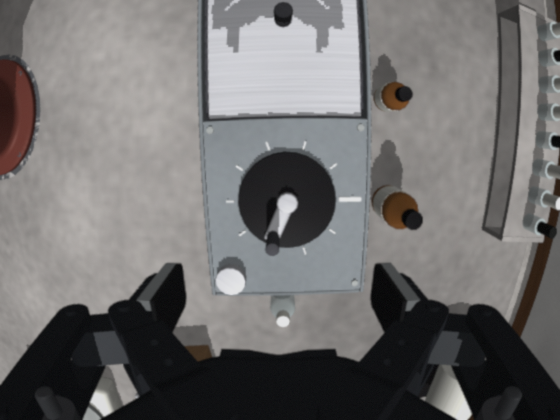

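```bash
cat > rect.py <<'E'
from h import *
def rect(im,z,cx,cy,half=.12,s=.0004):
    p,f,Rw,c=cam("wrist"); N=int(2*half/s)
    # image: right = +x, up = +y
    X=cx-half+s*np.arange(N); Y=cy+half-s*np.arange(N)
    gx,gy=np.meshgrid(X,Y); P=np.stack([gx,gy,np.full_like(gx,z)],-1)-c; q=P@Rw
    r=np.hypot(q[...,0],q[...,1]); th=np.arctan2(r,q[...,2])
    u=p['cx']+f*th*q[...,0]/r; v=p['cy']+f*th*q[...,1]/r
    return cv2.remap(im,u.astype(np.float32),v.astype(np.float32),cv2.INTER_CUBIC)
E
python3 - <<'E'
from rect import *
im=cv2.imread("pics/wrist1.png"); cx,cy=.53,-.11
a=rect(im,.096,cx,cy); cv2.imwrite("pics/rect1.png",a)
b=rect(im,.1045,cx,cy); g=cv2.cvtColor(b,6)
m=(g<45).astype(np.uint8)
n,l,st,ce=cv2.connectedComponentsWithStats(m)
for i in range(1,n):
    if st[i,4]>5000:
        c=max(cv2.findContours((l==i).astype(np.uint8),0,1)[0],key=cv2.contourArea); h=cv2.convexHull(c)
        (x,y),r=cv2.minEnclosingCircle(h); e=cv2.fitEllipse(h); 
        print(st[i],"circ",cx-.12+x*.0004,cy+.12-y*.0004,r*.4,"ell",cx-.12+e[0][0]*.0004,cy+.12-e[0][1]*.0004,np.array(e[1])*.4)
E
```

```text
[  164   174   259   244 43298] circ 0.5272529052734375 -0.11166530761718751 52.514404296875 ell 0.5271814086914063 -0.11169156494140627 [104.07891846 104.61862793]
```

View pics/rect1.png

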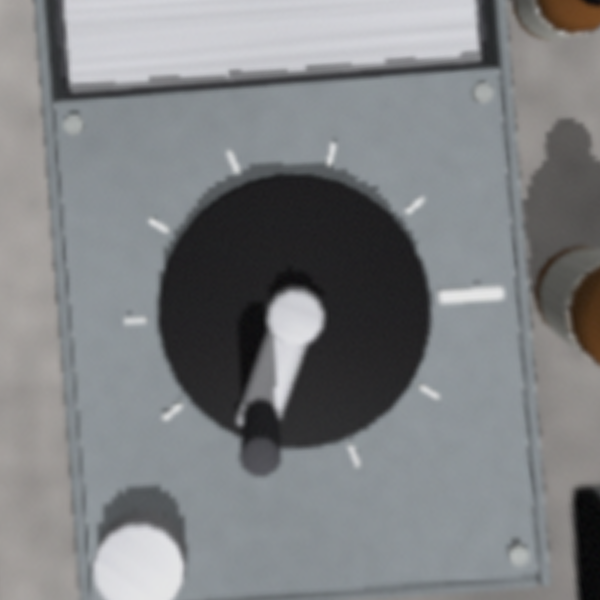

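```bash
cat > ticks.py <<'E'
from rect import *
from scipy.optimize import least_squares
def ticks(im,cx=.527,cy=-.1117):
    a=rect(im,.096,cx,cy); g=cv2.cvtColor(a,6).astype(int)
    bg=cv2.GaussianBlur(g.astype(np.float32),(0,0),25)
    m=(g-bg>25)&(g>140); N=600
    yy,xx=np.mgrid[:N,:N]; X=cx-.12+xx*.0004; Y=cy+.12-yy*.0004; r=np.hypot(X-cx,Y-cy)
    m&=(r>.055)&(r<.083)
    n,l,st,ce=cv2.connectedComponentsWithStats(m.astype(np.uint8))
    out=[]
    for i in range(1,n):
        if 40<st[i,4]<1500:
            out.append((cx-.12+ce[i,0]*.0004,cy+.12-ce[i,1]*.0004,st[i,4]))
    return np.array(out)
def fit(T,p0=(.527,-.1117,.055)):
    def res(p):
        d=T[:,:2]-p[:2]; ang=p[2]-np.arctan2(d[:,1],d[:,0]); k=np.round(ang/0.62832)%10
        rad=np.where(k==0,.071,.0635)*p[3]; A=p[2]-k*.62832
        return (d-np.c_[rad*np.cos(A),rad*np.sin(A)]).ravel()*1000
    return least_squares(res,list(p0)+[1],loss='soft_l1'),res
E
python3 - <<'E'
from ticks import *
im=cv2.imread("pics/wrist1.png"); T=ticks(im); print(T.round(4))
s,res=fit(T); print(s.x, np.degrees(s.x[2]),res(s.x).round(1))
E
```

```text
[[ 4.908e-01 -1.607e-01  1.113e+03]]
[ 0.53994778 -0.12053443  0.05595433  0.9997164 ] 3.205947158311608 [0. 0.]
```

```bash
sed -i 's/im=cv2.cvtColor/&/; s/m=(g-bg>25)&(g>140)/bg=cv2.medianBlur(g.astype(np.uint8),41).astype(int); m=(g-bg>22)\&(g>135)/' ticks.py; python3 - <<'E'
from ticks import *
im=cv2.imread("pics/wrist1.png"); T=ticks(im); print(T.round(4))
s,res=fit(T); print(s.x, np.degrees(s.x[2]),res(s.x).round(1))
E
```

```text
[[ 5.424e-01 -5.130e-02  1.610e+02]
 [ 5.031e-01 -5.480e-02  2.110e+02]
 [ 5.759e-01 -7.210e-02  1.900e+02]
 [ 4.734e-01 -8.020e-02  1.870e+02]
 [ 5.977e-01 -1.080e-01  9.600e+02]
 [ 4.639e-01 -1.182e-01  1.800e+02]
 [ 5.818e-01 -1.468e-01  1.620e+02]
 [ 4.788e-01 -1.548e-01  1.820e+02]
 [ 5.515e-01 -1.722e-01  1.710e+02]
 [ 5.252e-01 -1.716e-01  5.800e+01]]
[ 0.52746933 -0.11330552  0.0781063   0.99884603] 4.4751612851758695 [ 0.1  0.3 -0.1 -0.1  0.1  0.  -0.  -0.1 -0.5 -0.3 -0.3  0.1  0.2 -0.3
 -0.4 -0.4 -0.2 -0.3 12.6  3.4]
```

Tick fit: dial axis (0.5275, −0.1133), yaw 4.48°, residuals about 0.3 mm. The grip is at about (0.514, −0.1505), radius 39.5 mm and dial about 1.99 rad. I'll descend on it.

```bash
python3 -m handwheel '[[0.06,[0.015,-0.0012,0.0118],[-1.4,0,0]],[0.06,[0.015,-0.0012,0.0118],[0,0,0]],[0.06,[0.015,-0.0012,0.0118],[0,0,0]],[0.06,[0.015,-0.0012,0.0118],[0,0,0]],[0.06,[0.01,0,0],[0,0,0]],[0.06,[0.0,0,0],[0,0,0]]]'
python3 - <<'E'
from h import *
o=ctrl.get_obs();print(o['t'],o['q'],o['tool_pos'],R.from_rotvec(o['tool_rot']).as_matrix().round(4))
im=ctrl.get_image("wrist"); cv2.imwrite("pics/wrist2.png",im[:,:,::-1])
for t in ("grip_mid","dial_axis","zero_mark"):
  for r in ctrl.tip_of(t,"wrist")[:2]:
     v,u=r['centre']; print(t,round(r['score'],2),round(u,1),round(v,1),atz("wrist",u,v,Z[t]).round(4))
E
```

```text
t: 3.93
tool_pos: [0.514, -0.1501, 0.2068]
tool_rot: [1.151, 1.251, -1.153]
contact_force: [-0.2, 0.3, -0.2]
opening: 0.0602
3.9333 [-4.23398039e-01 -1.60165325e-01  1.81426780e+00  3.60900194e-04
  1.49262599e+00 -5.02460879e-01] [ 0.51395655 -0.15010945  0.20682874] [[-0.0045  0.9969  0.0789]
 [ 0.0024  0.079  -0.9969]
 [-1.     -0.0043 -0.0028]]
grip_mid 0.94 279.0 218.3 [ 0.5169 -0.1513  0.135 ]
dial_axis 0.62 295.1 164.8 [ 0.5287 -0.1132  0.096 ]
dial_axis 0.5 223.6 265.4 [ 0.4696 -0.2136  0.096 ]
zero_mark 0.66 381.1 168.5 [ 0.6072 -0.1089  0.096 ]
```

View pics/wrist2.png

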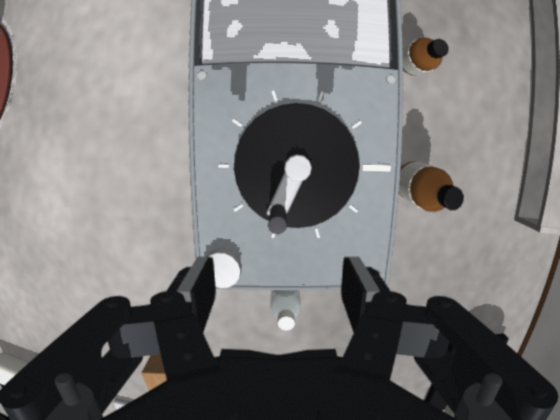

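The grip sits centred between the fingers at (279,218). Descending.

```bash
python3 -m handwheel '[[0.05,[0.015,0.001,0.001],[0,0,0]],[0.05,[0.02,0,0],[0,0,0]],[0.05,[0.02,0,0],[0,0,0]],[0.05,[0.015,0,0],[0,0,0]],[0.05,[0.01,0,0],[0,0,0]],[0.05,[0.008,0,0],[0,0,0]],[0.05,[0,0,0],[0,0,0]]]' 20
python3 - <<'E'
from h import *
im=ctrl.get_image("wrist"); cv2.imwrite("pics/wrist3.png",im[:,:,::-1])
im=ctrl.get_image("scene"); cv2.imwrite("pics/scene3.png",cv2.resize(im[130:280,170:370,::-1],None,fx=4,fy=4))
E
```

```text
t: 4.72
tool_pos: [0.5161, -0.151, 0.1208]
tool_rot: [1.149, 1.248, -1.15]
contact_force: [-0.9, 0.2, -0.3]
opening: 0.0503
```

View pics/wrist3.png

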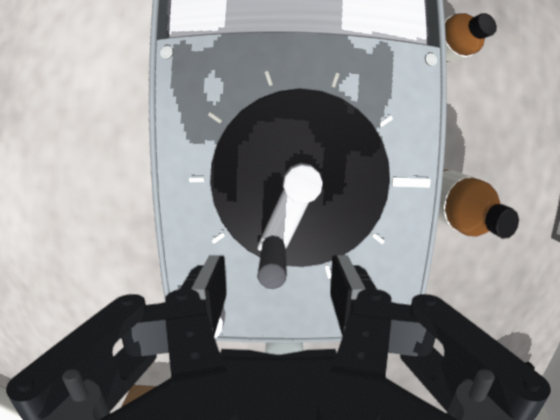

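View pics/scene3.png

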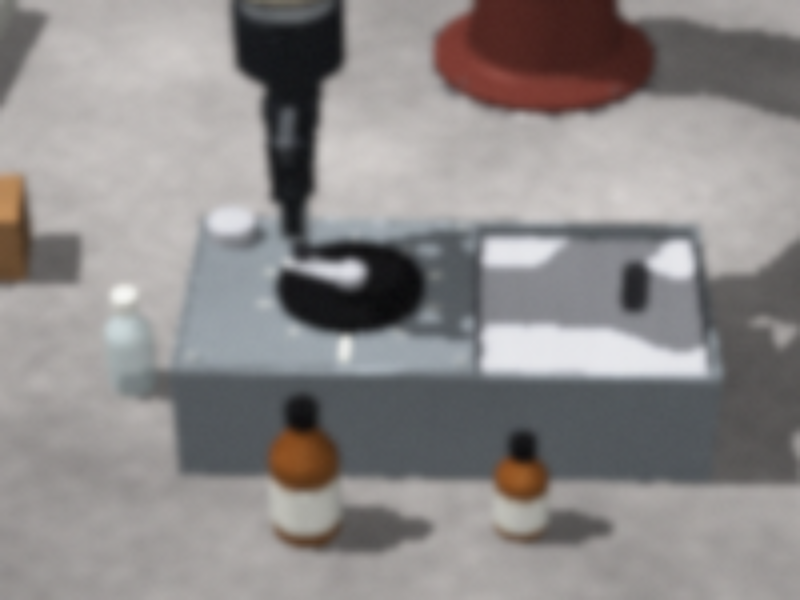

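```bash
python3 - <<'E'
from h import *
o=ctrl.get_obs();M=R.from_rotvec(o['tool_rot']).as_matrix();print(o['tool_pos'],M.round(3))
ctrl.get_image("wrist")
for t in ("grip_mid","dial_axis","zero_mark"):
  for r in ctrl.tip_of(t,"wrist")[:1]:
     v,u=r['centre']; print(t,round(r['score'],2),round(u,1),round(v,1),atz("wrist",u,v,Z[t]).round(4))
print("top of grip",atz("wrist",272,273,.154))
print(proj("wrist",o['tool_pos']+M@[-.019,0,0]),proj("wrist",o['tool_pos']+M@[-.033,0,0]))
E
```

```text
[ 0.51711487 -0.15160474  0.12268238] [[ 0.001  0.997  0.08 ]
 [-0.     0.08  -0.997]
 [-1.     0.001  0.001]]
grip_mid 0.73 270.7 258.6 [ 0.5142 -0.151   0.135 ]
dial_axis 0.84 296.5 176.8 [ 0.5263 -0.113   0.096 ]
zero_mark 0.92 412.5 179.5 [ 0.6011 -0.1072  0.096 ]
top of grip [ 0.51495681 -0.15014165  0.154     ]
(np.float64(276.403622713318), np.float64(265.4390674994925)) (np.float64(276.3036465476675), np.float64(277.6985797763564))
```

```bash
python3 -m handwheel '[[0.05,[0.002,-0.0015,0],[0,0,0]],[0.025,[0,0,0],[0,0,0]],[0.012,[0,0,0],[0,0,0]],[0.01,[0,0,0],[0,0,0]],[0.01,[0,0,0],[0,0,0]],[0.01,[0,0,0],[0,0,0]]]' 30
for i in 1 ; do python3 -m handwheel '[[0.01,[0,0,0],[0,0,0]]]'; done
python3 - <<'E'
from h import *
o=ctrl.get_obs();M=R.from_rotvec(o['tool_rot']).as_matrix();print(o['tool_pos'],M.round(3))
E
```

```text
t: 5.52
tool_pos: [0.515, -0.1519, 0.1199]
tool_rot: [1.149, 1.246, -1.15]
contact_force: [-0.5, -1.2, 0.8]
opening: 0.0117
t: 5.6
tool_pos: [0.515, -0.1519, 0.12]
tool_rot: [1.149, 1.246, -1.15]
contact_force: [-0.5, -1.6, 1.3]
opening: 0.0119
[ 0.51503679 -0.15187136  0.11997452] [[-0.     0.997  0.08 ]
 [-0.     0.08  -0.997]
 [-1.    -0.     0.   ]]
```

```bash
python3 - <<'E'
import numpy as np
r=40
def f(a): return r*np.array([np.cos(np.radians(a)),np.sin(np.radians(a))])
for s in range(12):
    print(' '.join(f"{a}:({(f(a+10)-f(a))[0]:.1f},{(f(a+10)-f(a))[1]:.1f})" for a in [112+10*(3*s+k) for k in range(3)]))
E
python3 -m handwheel '[[0.005,[0,-0.0032,-0.0013],[0,0,0]],[0.005,[0,-0.0033,-0.0015],[0,0,0]],[0.005,[0,0,0],[0,0,0]]]'
python3 -m handwheel '[[0.005,[0,0,0],[0,0,0]]]'
```

```text
112:(-6.2,-3.2) 122:(-5.6,-4.2) 132:(-4.8,-5.1)
142:(-3.8,-5.8) 152:(-2.7,-6.4) 162:(-1.6,-6.8)
172:(-0.4,-7.0) 182:(0.8,-6.9) 192:(2.0,-6.7)
202:(3.2,-6.2) 212:(4.2,-5.6) 222:(5.1,-4.8)
232:(5.8,-3.8) 242:(6.4,-2.7) 252:(6.8,-1.6)
262:(7.0,-0.4) 272:(6.9,0.8) 282:(6.7,2.0)
292:(6.2,3.2) 302:(5.6,4.2) 312:(4.8,5.1)
322:(3.8,5.8) 332:(2.7,6.4) 342:(1.6,6.8)
352:(0.4,7.0) 362:(-0.8,6.9) 372:(-2.0,6.7)
382:(-3.2,6.2) 392:(-4.2,5.6) 402:(-5.1,4.8)
412:(-5.8,3.8) 422:(-6.4,2.7) 432:(-6.8,1.6)
442:(-7.0,0.4) 452:(-6.9,-0.8) 462:(-6.7,-2.0)
t: 5.85
tool_pos: [0.5081, -0.1491, 0.12]
tool_rot: [1.15, 1.246, -1.149]
contact_force: [1.1, -0.9, 0.4]
opening: 0.0117
t: 5.93
tool_pos: [0.5083, -0.1492, 0.12]
tool_rot: [1.15, 1.246, -1.149]
contact_force: [0.7, -0.9, 1.7]
opening: 0.0117
```

```bash
cat > st.py <<'E'
from h import *
o=ctrl.get_obs(); d=o['tool_pos'][:2]-np.array([.5275,-.1133]); yaw=np.radians(4.48)
ty=d@[np.cos(yaw),np.sin(yaw)]; tz=d@[np.sin(yaw),-np.cos(yaw)]
F=o['contact_force'][:2]; fy=F@[np.cos(yaw),np.sin(yaw)]; fz=F@[np.sin(yaw),-np.cos(yaw)]
r=np.hypot(ty,tz); th=np.degrees(np.arctan2(tz,ty))%360
print("theta %.1f r %.1f ty %.1f tz %.1f  Ftan %.1f Frad %.1f open %.4f"%(th,r*1e3,ty*1e3,tz*1e3,(-fy*tz+fz*ty)/r,(fy*ty+fz*tz)/r,o['opening']), 'y bearing',np.degrees(np.arctan2(*R.from_rotvec(o['tool_rot']).as_matrix()[[1,0],1])).round(2))
E
python3 st.py; python3 -m handwheel '[[0.005,[0,-0.0053,-0.0045],[0,0,0]],[0.005,[0,-0.0048,-0.0051],[0,0,0]],[0.005,[0,-0.0038,-0.0058],[0,0,0]],[0.005,[0,-0.0027,-0.0064],[0,0,0]]]'; python3 st.py
```

```text
theta 122.7 r 40.7 ty -22.0 tz 34.3  Ftan -1.0 Frad 0.5 open 0.0117 y bearing 4.61
t: 6.27
tool_pos: [0.4895, -0.1285, 0.12]
tool_rot: [1.15, 1.246, -1.15]
contact_force: [0.5, -1.7, 1.1]
opening: 0.012
theta 162.7 r 41.0 ty -39.1 tz 12.2  Ftan -1.8 Frad 0.2 open 0.0120 y bearing 4.59
```

```bash
python3 -m handwheel '[[0.005,[0,-0.0016,-0.0068],[0,0,0]],[0.005,[0,-0.0004,-0.0070],[0,0,0]],[0.005,[0,0.0008,-0.0069],[0,0,0]],[0.005,[0,0.0020,-0.0067],[0,0,0]],[0.005,[0,0.0032,-0.0062],[0,0,0]],[0.005,[0,0.0042,-0.0056],[0,0,0]],[0.005,[0,0.0051,-0.0048],[0,0,0]],[0.005,[0,0.0058,-0.0038],[0,0,0]]]'; python3 st.py
```

```text
t: 6.93
tool_pos: [0.5058, -0.0793, 0.1199]
tool_rot: [1.149, 1.246, -1.15]
contact_force: [0.7, -3.4, 2.2]
opening: 0.0118
theta 242.0 r 40.3 ty -19.0 tz -35.6  Ftan -1.2 Frad -3.3 open 0.0118 y bearing 4.62
```

```bash
python3 -m handwheel '[[0.005,[0,0.0064,-0.0027],[0,0,0]],[0.005,[0,0.0068,-0.0016],[0,0,0]],[0.005,[0,0.0070,-0.0004],[0,0,0]],[0.005,[0,0.0069,0.0008],[0,0,0]],[0.005,[0,0.0067,0.0020],[0,0,0]]]'; python3 st.py;  python3 -m handwheel '[[0.005,[0,0.0062,0.0032],[0,0,0]],[0.005,[0,0.0056,0.0042],[0,0,0]],[0.005,[0,0.0048,0.0051],[0,0,0]],[0.005,[0,0.0038,0.0058],[0,0,0]],[0.005,[0,0.0027,0.0064],[0,0,0]]]'; python3 st.py
```

```text
t: 7.35
tool_pos: [0.5393, -0.0754, 0.1198]
tool_rot: [1.149, 1.247, -1.15]
contact_force: [-3.5, -3.3, 3.9]
opening: 0.0115
theta 291.8 r 39.8 ty 14.8 tz -36.9  Ftan -2.3 Frad -4.2 open 0.0115 y bearing 4.61
t: 7.77
tool_pos: [0.5638, -0.0977, 0.1198]
tool_rot: [1.151, 1.249, -1.15]
contact_force: [-5.2, 1.3, 5.9]
opening: 0.0118
theta 341.3 r 39.5 ty 37.4 tz -12.7  Ftan -3.2 Frad -4.3 open 0.0118 y bearing 4.59
```

```bash
python3 -m handwheel '[[0.005,[-0.0005,0.0010,0.0069],[0,0,0]],[0.005,[-0.0005,0.0002,0.0070],[0,0,0]],[0.005,[0,-0.0008,0.0069],[0,0,0]],[0.005,[0,-0.0020,0.0067],[0,0,0]],[0.005,[0,-0.0032,0.0062],[0,0,0]]]'; python3 st.py
```

```text
t: 8.18
tool_pos: [0.562, -0.1323, 0.1201]
tool_rot: [1.151, 1.246, -1.149]
contact_force: [3.5, 1.7, -2.7]
opening: 0.0113
theta 33.3 r 39.3 ty 32.9 tz 21.6  Ftan -3.2 Frad 2.2 open 0.0113 y bearing 4.61
```

```bash
python3 -m handwheel '[[0.005,[0,-0.0040,0.0057],[0,0,0]],[0.005,[0,-0.0051,0.0048],[0,0,0]],[0.005,[0,-0.0058,0.0038],[0,0,0]],[0.005,[0,-0.0064,0.0027],[0,0,0]],[0.005,[0,-0.0068,0.0016],[0,0,0]]]'; python3 st.py;  python3 -m handwheel '[[0.005,[0,-0.0070,0.0004],[0,0,0]],[0.005,[0,-0.0069,-0.0008],[0,0,0]],[0.005,[0,-0.0067,-0.0020],[0,0,0]],[0.005,[0,-0.0062,-0.0032],[0,0,0]],[0.005,[0,-0.0056,-0.0042],[0,0,0]]]'; python3 st.py
```

```text
t: 8.6
tool_pos: [0.5341, -0.153, 0.1202]
tool_rot: [1.15, 1.247, -1.15]
contact_force: [2.9, 1.9, -5.3]
opening: 0.0115
theta 85.0 r 40.3 ty 3.5 tz 40.1  Ftan -3.2 Frad -1.4 open 0.0115 y bearing 4.58
t: 9.02
tool_pos: [0.5014, -0.1452, 0.1202]
tool_rot: [1.15, 1.246, -1.15]
contact_force: [5.8, 1.8, -8.6]
opening: 0.0115
theta 133.8 r 41.2 ty -28.5 tz 29.7  Ftan -3.4 Frad -5.1 open 0.0115 y bearing 4.6
```

```bash
python3 -m handwheel '[[0.005,[0.0004,-0.0044,-0.0053],[0,0,0]],[0.005,[0.0001,-0.0037,-0.0059],[0,0,0]],[0.005,[0,-0.0027,-0.0064],[0,0,0]],[0.005,[0,-0.0015,-0.0068],[0,0,0]],[0.005,[0,-0.0003,-0.0070],[0,0,0]]]'; python3 st.py;  python3 -m handwheel '[[0.005,[0,0.0009,-0.0069],[0,0,0]],[0.005,[0,0.0020,-0.0066],[0,0,0]],[0.005,[0,0.0032,-0.0061],[0,0,0]],[0.005,[0,0.0042,-0.0055],[0,0,0]]]'; python3 st.py
```

```text
t: 9.43
tool_pos: [0.4864, -0.1152, 0.1202]
tool_rot: [1.148, 1.246, -1.151]
contact_force: [3.3, -2.9, -8.0]
opening: 0.0118
theta 181.8 r 41.1 ty -41.1 tz -1.3  Ftan -3.1 Frad -3.2 open 0.0118 y bearing 4.6
t: 9.77
tool_pos: [0.4949, -0.089, 0.1202]
tool_rot: [1.148, 1.247, -1.151]
contact_force: [-0.1, -5.0, -7.3]
opening: 0.0111
theta 221.2 r 40.7 ty -30.6 tz -26.8  Ftan -4.0 Frad -2.9 open 0.0111 y bearing 4.61
```

```bash
python3 -m handwheel '[[0.005,[0.0004,0.0052,-0.0046],[0,0,0]],[0.005,[0,0.0058,-0.0037],[0,0,0]],[0.005,[0,0.0032,-0.0014],[0,0,0]],[0.005,[0,0.0032,-0.0013],[0,0,0]],[0.005,[0,0,0],[0,0,0]],[0.005,[0,0,0],[0,0,0]]]'; python3 st.py; python3 - <<'E'
from rect import *
im=ctrl.get_image("wrist"); cv2.imwrite("pics/wrist4.png",im[:,:,::-1])
E
python3 st.py
```

```text
t: 10.27
tool_pos: [0.512, -0.0765, 0.1201]
tool_rot: [1.151, 1.247, -1.149]
contact_force: [-1.9, 0.9, -2.7]
opening: 0.0117
theta 251.7 r 39.9 ty -12.5 tz -37.9  Ftan -1.4 Frad 1.6 open 0.0117 y bearing 4.61
theta 251.6 r 39.9 ty -12.6 tz -37.8  Ftan -0.9 Frad 1.4 open 0.0117 y bearing 4.61
```

View pics/wrist4.png

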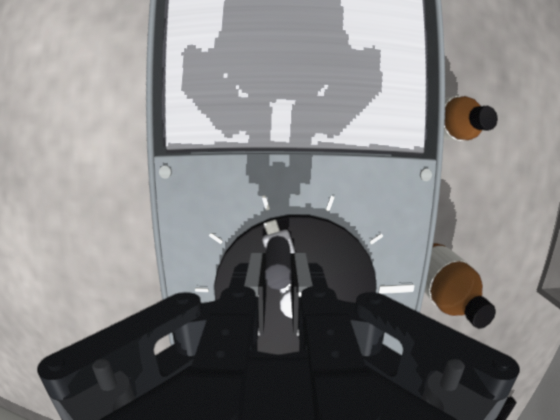

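```bash
python3 - <<'E'
from ticks import *
A=np.array([.5275,-.1133])
for u,v,z in ((269.5,226,.1045),(272,231,.1045),(266,203,.096),(331,203,.096),(216,239,.096),(396,289,.096),(376,238,.096)):
    p=atz("wrist",u,v,z)[:2]-A; print(u,v,np.hypot(*p)*1e3,(4.48-np.degrees(np.arctan2(p[1],p[0])))%360)
E
python3 -c "
import cv2
a=cv2.imread('pics/wrist4.png')[180:320,200:360];cv2.imwrite('pics/w4c.png',cv2.resize(a,None,fx=4,fy=4,interpolation=2))"
```

```text
269.5 226 51.25272315291093 250.62219804728412
272 231 47.84665699358622 251.05082369508676
266 203 63.33172408361036 252.2687266219657
331 203 63.83426677677526 288.62959629077216
216 239 63.16181585102743 215.85357071067736
396 289 70.46982688531227 0.3170750962503801
376 238 63.57150518711689 323.7045408416377
```

View pics/w4c.png

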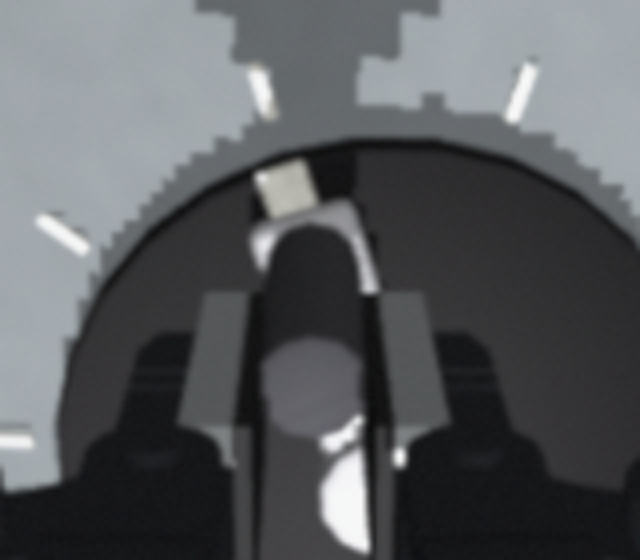

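Pointer reads ≈251.7° against tick 7 at 252°, so stop one is good. Now anticlockwise.

```bash
python3 -m handwheel '[[0.005,[0,-0.0032,0.0014],[0,0,0]],[0.005,[0,-0.0032,0.0013],[0,0,0]],[0.005,[0,-0.0058,0.0038],[0,0,0]],[0.005,[0,-0.0051,0.0048],[0,0,0]],[0.005,[0,-0.0042,0.0056],[0,0,0]]]'; python3 st.py;  python3 -m handwheel '[[0.005,[0,-0.0032,0.0062],[0,0,0]],[0.005,[0,-0.0020,0.0067],[0,0,0]],[0.005,[0,-0.0008,0.0069],[0,0,0]],[0.005,[0,0.0004,0.0070],[0,0,0]],[0.005,[0,0.0016,0.0068],[0,0,0]]]'; python3 st.py
```

```text
t: 10.73
tool_pos: [0.491, -0.0959, 0.1201]
tool_rot: [1.15, 1.246, -1.15]
contact_force: [0.3, 2.9, -2.8]
opening: 0.0119
theta 210.0 r 40.5 ty -35.0 tz -20.2  Ftan 2.7 Frad 1.0 open 0.0119 y bearing 4.61
t: 11.15
tool_pos: [0.4904, -0.1306, 0.12]
tool_rot: [1.15, 1.246, -1.15]
contact_force: [-0.8, 1.3, -2.3]
opening: 0.0115
theta 159.5 r 40.9 ty -38.3 tz 14.3  Ftan 1.6 Frad 0.2 open 0.0115 y bearing 4.57
```

```bash
python3 -m handwheel '[[0.005,[0,0.0027,0.0064],[0,0,0]],[0.005,[0,0.0038,0.0058],[0,0,0]],[0.005,[0,0.0048,0.0051],[0,0,0]],[0.005,[0,0.0056,0.0042],[0,0,0]],[0.005,[0,0.0062,0.0032],[0,0,0]]]'; python3 st.py;  python3 -m handwheel '[[0.005,[0,0.0067,0.0020],[0,0,0]],[0.005,[0,0.0069,0.0008],[0,0,0]],[0.005,[0,0.0070,-0.0004],[0,0,0]],[0.005,[0,0.0068,-0.0016],[0,0,0]],[0.005,[0,0.0064,-0.0027],[0,0,0]]]'; python3 st.py
```

```text
t: 11.57
tool_pos: [0.5162, -0.1525, 0.12]
tool_rot: [1.15, 1.246, -1.15]
contact_force: [-0.8, 3.2, -1.3]
opening: 0.0117
theta 110.5 r 40.8 ty -14.3 tz 38.2  Ftan 1.7 Frad -2.9 open 0.0117 y bearing 4.59
t: 11.98
tool_pos: [0.5493, -0.1472, 0.1199]
tool_rot: [1.149, 1.247, -1.15]
contact_force: [-5.4, 2.6, 1.3]
opening: 0.0119
theta 61.7 r 40.3 ty 19.1 tz 35.5  Ftan 3.1 Frad -5.1 open 0.0119 y bearing 4.62
```

```bash
python3 -m handwheel '[[0.005,[0,0.0056,-0.0041],[0,0,0]],[0.005,[0,0.0050,-0.0049],[0,0,0]],[0.005,[0,0.0041,-0.0056],[0,0,0]],[0.005,[0,0.0031,-0.0062],[0,0,0]],[0.005,[0,0.0020,-0.0067],[0,0,0]]]'; python3 st.py;  python3 -m handwheel '[[0.005,[0,0.0008,-0.0069],[0,0,0]],[0.005,[0,-0.0004,-0.0070],[0,0,0]],[0.005,[0,-0.0016,-0.0068],[0,0,0]],[0.005,[0,-0.0027,-0.0064],[0,0,0]],[0.005,[0,-0.0038,-0.0058],[0,0,0]]]'; python3 st.py
```

```text
t: 12.4
tool_pos: [0.5668, -0.1186, 0.12]
tool_rot: [1.149, 1.245, -1.15]
contact_force: [-5.0, -0.8, 1.1]
opening: 0.0114
theta 12.1 r 39.6 ty 38.7 tz 8.3  Ftan 1.4 Frad -4.8 open 0.0114 y bearing 4.6
t: 12.82
tool_pos: [0.5562, -0.0862, 0.12]
tool_rot: [1.15, 1.245, -1.149]
contact_force: [-1.6, -4.2, -0.9]
opening: 0.0121
theta 321.1 r 39.5 ty 30.7 tz -24.8  Ftan 1.9 Frad -4.0 open 0.0121 y bearing 4.61
```

```bash
python3 -m handwheel '[[0.005,[0,-0.0050,-0.0049],[0,0,0]],[0.005,[0,-0.0057,-0.0041],[0,0,0]],[0.005,[0,-0.0062,-0.0032],[0,0,0]],[0.005,[0,-0.0067,-0.0019],[0,0,0]],[0.005,[0,-0.0069,-0.0007],[0,0,0]]]'; python3 st.py;  python3 -m handwheel '[[0.005,[0,-0.0070,0.0004],[0,0,0]],[0.005,[0,-0.0068,0.0016],[0,0,0]],[0.005,[0,-0.0064,0.0027],[0,0,0]],[0.005,[0,-0.0058,0.0038],[0,0,0]],[0.005,[0,-0.0051,0.0048],[0,0,0]]]'; python3 st.py
```

```text
t: 13.23
tool_pos: [0.5244, -0.0736, 0.1201]
tool_rot: [1.151, 1.245, -1.148]
contact_force: [2.4, -1.6, -1.7]
opening: 0.012
theta 270.0 r 39.8 ty 0.0 tz -39.8  Ftan 2.3 Frad -1.7 open 0.0120 y bearing 4.61
t: 13.65
tool_pos: [0.4943, -0.0898, 0.12]
tool_rot: [1.151, 1.246, -1.149]
contact_force: [4.4, 0.8, -2.8]
opening: 0.0119
theta 219.7 r 40.7 ty -31.3 tz -26.0  Ftan 3.2 Frad -3.1 open 0.0119 y bearing 4.6
```

```bash
python3 -m handwheel '[[0.005,[0,-0.0040,0.0057],[0,0,0]],[0.005,[0,-0.0030,0.0063],[0,0,0]],[0.005,[0,-0.0020,0.0067],[0,0,0]],[0.005,[0,-0.0008,0.0069],[0,0,0]],[0.005,[0,0.0004,0.0070],[0,0,0]],[0.005,[0,0.0016,0.0068],[0,0,0]]]'; python3 st.py;  python3 -m handwheel '[[0.005,[0,0.0027,0.0064],[0,0,0]],[0.005,[0,0.0014,0.0022],[0,0,0]],[0.005,[0,0.0012,0.0018],[0,0,0]],[0.005,[0,0,0],[0,0,0]],[0.005,[0,0,0],[0,0,0]]]'; python3 st.py
python3 - <<'E'
from rect import *
im=ctrl.get_image("wrist"); cv2.imwrite("pics/wrist5.png",im[:,:,::-1])
E
```

```text
t: 14.15
tool_pos: [0.4899, -0.1303, 0.12]
tool_rot: [1.15, 1.247, -1.15]
contact_force: [1.1, 4.5, 0.2]
opening: 0.0117
theta 160.2 r 41.2 ty -38.8 tz 14.0  Ftan 3.6 Frad -2.9 open 0.0117 y bearing 4.59
t: 14.57
tool_pos: [0.4962, -0.1399, 0.1199]
tool_rot: [1.149, 1.246, -1.15]
contact_force: [-0.2, 2.7, 1.2]
opening: 0.0117
theta 144.1 r 41.1 ty -33.3 tz 24.1  Ftan 2.2 Frad -1.6 open 0.0117 y bearing 4.61
```

View pics/wrist5.png

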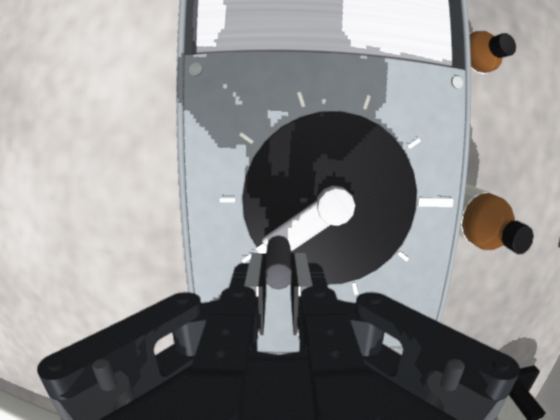

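```bash
python3 -c "
import cv2
a=cv2.imread('pics/wrist5.png')[190:310,210:370];cv2.imwrite('pics/w5c.png',cv2.resize(a,None,fx=5,fy=5,interpolation=2))"
python3 - <<'E'
from ticks import *
A=np.array([.5275,-.1133])
for u,v,z in ((263,247,.1045),(265,246,.1045),(246.5,258.5,.096),(228,200,.096),(247,138,.096),(436,202,.096),(404,257,.096)):
    p=atz("wrist",u,v,z)[:2]-A; print(u,v,np.hypot(*p)*1e3,(4.48-np.degrees(np.arctan2(p[1],p[0])))%360)
E
```

```text
263 247 49.57962161947183 147.30778899541258
265 246 48.20717820259214 147.18065108626047
246.5 258.5 65.05058558541322 144.2884762699599
228 200 63.20773026914128 180.27096253853364
247 138 63.43435333242511 216.40812945822623
436 202 71.05031094164917 359.9181077258878
404 257 64.50936457746182 36.157895511180755
```

View pics/w5c.png

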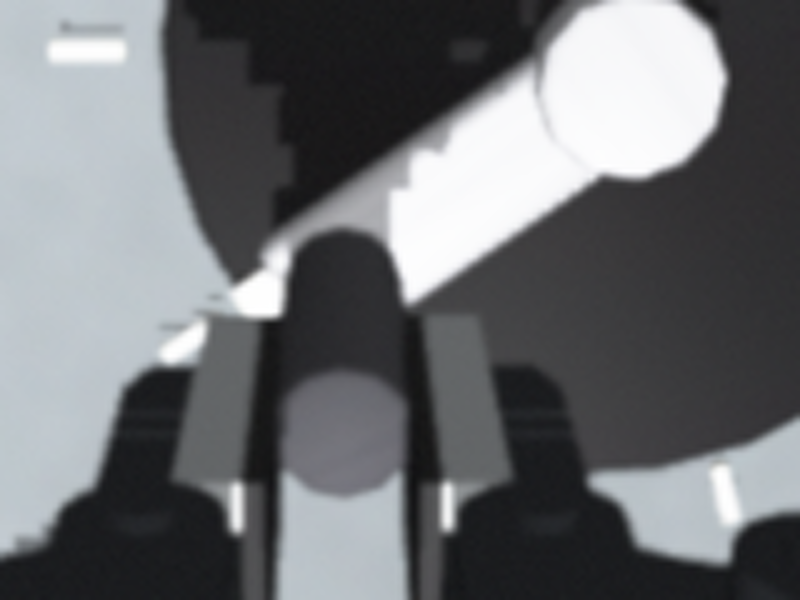

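```bash
cat >> st.py <<'E'
import sys
if len(sys.argv)>1 and abs((-fy*tz+fz*ty)/r)>float(sys.argv[1]): print("STOP"); sys.exit(1)
E
python3 - <<'E'
import numpy as np
def f(a): return 40*np.array([np.cos(np.radians(a)),np.sin(np.radians(a))])
print(' '.join(f"{a}:({(f(a+6)-f(a))[0]:.1f},{(f(a+6)-f(a))[1]:.1f})" for a in range(143,228,6)))
print(' '.join(f"{a}:({(f(a+1)-f(a))[0]:.2f},{(f(a+1)-f(a))[1]:.2f})" for a in range(227,345,3)))
E
python3 -m handwheel '[[0.005,[0,0.0004,0.0006],[0,0,0]],[0.005,[0,0,0],[0,0,0]]]'; python3 st.py
```

```text
143:(-2.3,-3.5) 149:(-2.0,-3.7) 155:(-1.6,-3.9) 161:(-1.2,-4.0) 167:(-0.7,-4.1) 173:(-0.3,-4.2) 179:(0.1,-4.2) 185:(0.6,-4.1) 191:(1.0,-4.1) 197:(1.4,-3.9) 203:(1.8,-3.8) 209:(2.2,-3.6) 215:(2.6,-3.3) 221:(2.9,-3.0) 227:(3.2,-2.7)
227:(0.51,-0.47) 230:(0.54,-0.44) 233:(0.56,-0.42) 236:(0.58,-0.39) 239:(0.60,-0.35) 242:(0.62,-0.32) 245:(0.64,-0.29) 248:(0.65,-0.26) 251:(0.66,-0.22) 254:(0.67,-0.19) 257:(0.68,-0.15) 260:(0.69,-0.12) 263:(0.69,-0.08) 266:(0.70,-0.04) 269:(0.70,-0.01) 272:(0.70,0.03) 275:(0.69,0.07) 278:(0.69,0.10) 281:(0.68,0.14) 284:(0.68,0.17) 287:(0.67,0.21) 290:(0.65,0.24) 293:(0.64,0.28) 296:(0.62,0.31) 299:(0.61,0.34) 302:(0.59,0.38) 305:(0.57,0.41) 308:(0.55,0.43) 311:(0.52,0.46) 314:(0.50,0.49) 317:(0.47,0.51) 320:(0.44,0.54) 323:(0.42,0.56) 326:(0.39,0.58) 329:(0.35,0.60) 332:(0.32,0.62) 335:(0.29,0.64) 338:(0.26,0.65) 341:(0.22,0.66) 344:(0.19,0.67)
t: 14.78
tool_pos: [0.4965, -0.1402, 0.1199]
tool_rot: [1.149, 1.247, -1.15]
contact_force: [-0.0, 3.0, 1.5]
opening: 0.0116
theta 143.6 r 41.1 ty -33.1 tz 24.4  Ftan 2.3 Frad -1.9 open 0.0116 y bearing 4.62
```

```bash
python3 -m handwheel '[[0.005,[0,-0.0023,-0.0035],[0,0,0]],[0.005,[0,-0.0020,-0.0037],[0,0,0]],[0.005,[0,-0.0016,-0.0039],[0,0,0]],[0.005,[0,-0.0012,-0.0040],[0,0,0]],[0.005,[0,-0.0007,-0.0041],[0,0,0]],[0.005,[0,-0.0002,-0.0042],[0,0,0]],[0.005,[0,0.0002,-0.0042],[0,0,0]]]'; python3 st.py 5.5 && python3 -m handwheel '[[0.005,[0,0.0006,-0.0041],[0,0,0]],[0.005,[0,0.0010,-0.0041],[0,0,0]],[0.005,[0,0.0014,-0.0039],[0,0,0]],[0.005,[0,0.0018,-0.0038],[0,0,0]]]' && python3 st.py 5.5 && python3 -m handwheel '[[0.005,[0,0.0022,-0.0036],[0,0,0]],[0.005,[0,0.0013,-0.0016],[0,0,0]],[0.005,[0,0.0013,-0.0016],[0,0,0]]]' && python3 st.py 5.5
```

```text
t: 15.37
tool_pos: [0.4865, -0.1133, 0.12]
tool_rot: [1.149, 1.246, -1.15]
contact_force: [2.6, -2.5, -1.1]
opening: 0.0116
theta 184.5 r 41.0 ty -40.9 tz -3.2  Ftan -2.5 Frad -2.6 open 0.0116 y bearing 4.61
t: 15.7
tool_pos: [0.4901, -0.097, 0.12]
tool_rot: [1.149, 1.246, -1.15]
contact_force: [1.8, -2.7, -0.3]
opening: 0.0117
theta 208.1 r 40.8 ty -36.0 tz -19.2  Ftan -1.8 Frad -2.7 open 0.0117 y bearing 4.61
t: 15.95
tool_pos: [0.4944, -0.0898, 0.1199]
tool_rot: [1.149, 1.247, -1.15]
contact_force: [0.5, -2.6, 0.4]
opening: 0.0113
theta 219.8 r 40.6 ty -31.2 tz -26.0  Ftan -1.8 Frad -2.0 open 0.0113 y bearing 4.62
```

```bash
python3 -m handwheel '[[0.005,[0,0.0010,-0.0010],[0,0,0]],[0.005,[0,0.0010,-0.0010],[0,0,0]],[0.005,[0,0.0010,-0.0010],[0,0,0]]]' >/dev/null; python3 st.py 5 && python3 -m handwheel '[[0.005,[0,0.0005,-0.0005],[0,0,0]],[0.005,[0,0.0005,-0.0005],[0,0,0]],[0.005,[0,0.0005,-0.0004],[0,0,0]]]' >/dev/null && python3 st.py 5 && python3 -m handwheel '[[0.005,[0,0.0006,-0.0004],[0,0,0]],[0.005,[0,0.0006,-0.0004],[0,0,0]],[0.005,[0,0.0005,-0.0004],[0,0,0]]]' >/dev/null && python3 st.py 5 && python3 -m handwheel '[[0.005,[0,0.0006,-0.0004],[0,0,0]],[0.005,[0,0.0006,-0.0004],[0,0,0]],[0.005,[0,0.0006,-0.0004],[0,0,0]]]' >/dev/null && python3 st.py 5 && python3 -m handwheel '[[0.005,[0,0.0006,-0.0004],[0,0,0]],[0.005,[0,0.0006,-0.0003],[0,0,0]],[0.005,[0,0.0006,-0.0004],[0,0,0]]]' >/dev/null && python3 st.py 5 && python3 -m handwheel '[[0.005,[0,0.0006,-0.0003],[0,0,0]],[0.005,[0,0.0006,-0.0003],[0,0,0]],[0.005,[0,0.0006,-0.0003],[0,0,0]]]' >/dev/null && python3 st.py 5
```

```text
theta 225.6 r 40.5 ty -28.4 tz -29.0  Ftan -2.5 Frad -1.1 open 0.0118 y bearing 4.6
theta 228.4 r 40.5 ty -26.8 tz -30.3  Ftan -2.4 Frad -1.5 open 0.0117 y bearing 4.6
theta 231.5 r 40.4 ty -25.1 tz -31.6  Ftan -2.6 Frad -0.8 open 0.0120 y bearing 4.6
theta 234.6 r 40.3 ty -23.3 tz -32.8  Ftan -1.8 Frad 0.2 open 0.0115 y bearing 4.61
theta 237.7 r 40.2 ty -21.5 tz -33.9  Ftan -3.0 Frad 0.4 open 0.0121 y bearing 4.61
theta 240.6 r 40.0 ty -19.7 tz -34.9  Ftan -2.7 Frad 1.6 open 0.0115 y bearing 4.6
```

```bash
python3 -m handwheel '[[0.005,[0,0.0006,-0.0004],[0,0,0]],[0.005,[0,0.0006,-0.0004],[0,0,0]],[0.005,[0,0.0006,-0.0004],[0,0,0]]]' >/dev/null; python3 st.py 5 && python3 -m handwheel '[[0.005,[0,0.0006,-0.0003],[0,0,0]],[0.005,[0,0.0007,-0.0003],[0,0,0]],[0.005,[0,0.0006,-0.0003],[0,0,0]]]' >/dev/null && python3 st.py 5 && python3 -m handwheel '[[0.005,[0,0.0007,-0.0003],[0,0,0]],[0.005,[0,0.0006,-0.0003],[0,0,0]],[0.005,[0,0.0007,-0.0002],[0,0,0]]]' >/dev/null && python3 st.py 5 && python3 -m handwheel '[[0.005,[0,0.0007,-0.0002],[0,0,0]],[0.005,[0,0.0006,-0.0003],[0,0,0]],[0.005,[0,0.0007,-0.0002],[0,0,0]]]' >/dev/null && python3 st.py 5 && python3 -m handwheel '[[0.005,[0,0.0007,-0.0002],[0,0,0]],[0.005,[0,0.0007,-0.0002],[0,0,0]],[0.005,[0,0.0006,-0.0002],[0,0,0]]]' >/dev/null && python3 st.py 5 && python3 -m handwheel '[[0.005,[0,0.0007,-0.0002],[0,0,0]],[0.005,[0,0.0007,-0.0001],[0,0,0]],[0.005,[0,0.0007,-0.0002],[0,0,0]]]' >/dev/null && python3 st.py 5
```

```text
theta 243.6 r 40.1 ty -17.8 tz -35.9  Ftan -2.6 Frad 1.0 open 0.0114 y bearing 4.6
theta 246.7 r 40.0 ty -15.8 tz -36.8  Ftan -2.8 Frad 0.4 open 0.0115 y bearing 4.61
theta 249.7 r 40.0 ty -13.8 tz -37.5  Ftan -2.4 Frad 1.0 open 0.0115 y bearing 4.6
theta 252.8 r 40.0 ty -11.9 tz -38.2  Ftan -1.8 Frad 0.0 open 0.0115 y bearing 4.6
theta 255.7 r 40.0 ty -9.9 tz -38.8  Ftan -2.2 Frad -1.7 open 0.0117 y bearing 4.6
theta 259.2 r 40.0 ty -7.5 tz -39.3  Ftan -0.7 Frad -0.9 open 0.0122 y bearing 4.6
```

```bash
python3 -m handwheel '[[0.005,[0,0.0007,-0.0001],[0,0,0]],[0.005,[0,0.0007,-0.0001],[0,0,0]],[0.005,[0,0.0007,-0.0001],[0,0,0]]]' >/dev/null; python3 st.py 5 && python3 -m handwheel '[[0.005,[0,0.0007,-0.0001],[0,0,0]],[0.005,[0,0.0007,-0.0001],[0,0,0]],[0.005,[0,0.0007,0],[0,0,0]]]' >/dev/null && python3 st.py 5 && python3 -m handwheel '[[0.005,[0,0.0007,0],[0,0,0]],[0.005,[0,0.0007,-0.0001],[0,0,0]],[0.005,[0,0.0007,0],[0,0,0]]]' >/dev/null && python3 st.py 5 && python3 -m handwheel '[[0.005,[0,0.0007,0],[0,0,0]],[0.005,[0,0.0007,0],[0,0,0]],[0.005,[0,0.0007,0],[0,0,0]]]' >/dev/null && python3 st.py 5 && python3 -m handwheel '[[0.005,[0,0.0007,0],[0,0,0]],[0.005,[0,0.0007,0],[0,0,0]],[0.005,[0,0.0007,0.0001],[0,0,0]]]' >/dev/null && python3 st.py 5 && python3 -m handwheel '[[0.005,[0,0.0007,0.0001],[0,0,0]],[0.005,[0,0.0007,0],[0,0,0]],[0.005,[0,0.0007,0.0001],[0,0,0]]]' >/dev/null && python3 st.py 5
```

```text
theta 262.0 r 40.0 ty -5.5 tz -39.6  Ftan -2.7 Frad -2.5 open 0.0118 y bearing 4.6
theta 264.9 r 40.0 ty -3.6 tz -39.8  Ftan -1.5 Frad -2.4 open 0.0116 y bearing 4.61
theta 267.7 r 39.9 ty -1.6 tz -39.9  Ftan -1.8 Frad -2.7 open 0.0117 y bearing 4.6
theta 270.0 r 39.9 ty 0.0 tz -39.9  Ftan -4.5 Frad -3.5 open 0.0116 y bearing 4.6
theta 272.1 r 39.9 ty 1.4 tz -39.9  Ftan -7.7 Frad -2.5 open 0.0116 y bearing 4.61
STOP
```

```bash
python3 -m handwheel '[[0.005,[0,0,0],[0,0,0]],[0.005,[0,0,0],[0,0,0]]]' >/dev/null; python3 st.py; python3 -m handwheel '[[0.005,[0,0.0005,0],[0,0,0]],[0.005,[0,0,0],[0,0,0]]]' >/dev/null; python3 st.py; python3 - <<'E'
from rect import *
im=ctrl.get_image("wrist"); cv2.imwrite("pics/wrist6.png",im[:,:,::-1]); cv2.imwrite("pics/w6c.png",cv2.resize(im[160:310,200:380,::-1],None,fx=4,fy=4,interpolation=2))
E
python3 st.py
```

```text
theta 271.9 r 39.9 ty 1.3 tz -39.9  Ftan -7.0 Frad -2.0 open 0.0116 y bearing 4.61
theta 272.4 r 40.0 ty 1.6 tz -39.9  Ftan -7.7 Frad -2.8 open 0.0116 y bearing 4.61
theta 272.4 r 39.9 ty 1.6 tz -39.9  Ftan -8.2 Frad -2.4 open 0.0118 y bearing 4.61
```

View pics/w6c.png

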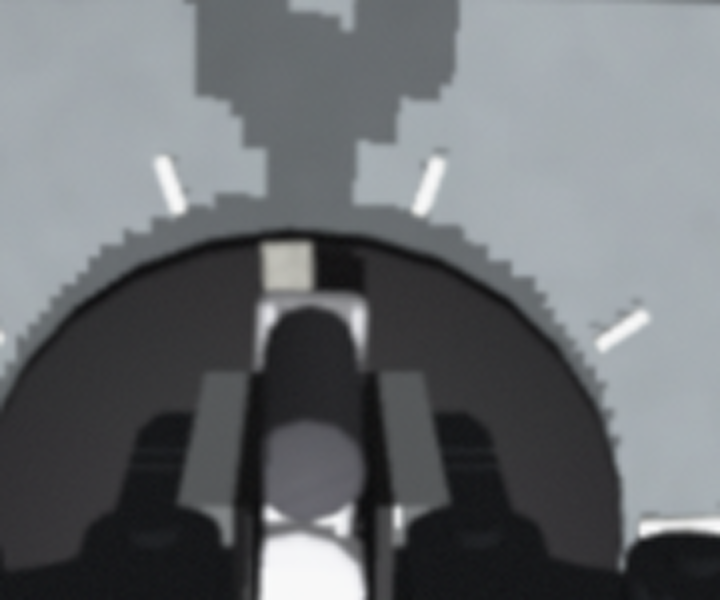

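The dial stopped dead at about 268° (7.45), and the force rises with the spring. I'll unload, release, lift, and go to the knob.

```bash
python3 -m handwheel '[[0.005,[0,-0.001,0],[0,0,0]],[0.005,[0,-0.001,0],[0,0,0]],[0.005,[0,-0.0003,0],[0,0,0]],[0.005,[0,0,0],[0,0,0]]]'; python3 st.py; python3 -m handwheel '[[0.045,[0,0,0],[0,0,0]],[0.045,[0,0,0],[0,0,0]],[0.045,[0,0,0],[0,0,0]],[0.045,[-0.005,0,0],[0,0,0]],[0.045,[-0.015,0,0],[0,0,0]],[0.045,[-0.02,0,0],[0,0,0]],[0.045,[-0.02,0,0],[0,0,0]]]'; python3 st.py
python3 - <<'E'
from rect import *
im=ctrl.get_image("wrist"); cv2.imwrite("pics/wrist7.png",im[:,:,::-1])
E
```

```text
t: 20.92
tool_pos: [0.5245, -0.0735, 0.1199]
tool_rot: [1.149, 1.248, -1.151]
contact_force: [-4.0, -2.9, 4.0]
opening: 0.0117
theta 270.2 r 39.9 ty 0.1 tz -39.9  Ftan -4.2 Frad -2.6 open 0.0117 y bearing 4.6
t: 21.5
tool_pos: [0.525, -0.073, 0.1802]
tool_rot: [1.15, 1.248, -1.15]
contact_force: [-0.1, 0.3, -1.0]
opening: 0.045
theta 270.9 r 40.4 ty 0.6 tz -40.4  Ftan -0.1 Frad 0.3 open 0.0450 y bearing 4.62
```

View pics/wrist7.png

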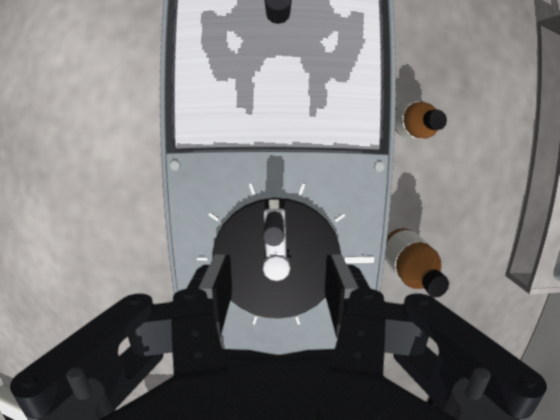

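```bash
python3 -m handwheel '[[0.045,[0,0,-0.03],[0,0,0]],[0.045,[0,0,-0.035],[0,0,0]],[0.045,[0,0,-0.035],[0,0,0]],[0.045,[0,0,-0.035],[0,0,0]],[0.045,[0,0,-0.03],[0,0,0]],[0.045,[0,0,0],[0,0,0]],[0.045,[0,0,0],[0,0,0]]]'; python3 st.py
python3 - <<'E'
from rect import *
im=ctrl.get_image("wrist"); cv2.imwrite("pics/wrist8.png",im[:,:,::-1])
for r in ctrl.tip_of("cover_knob","wrist")[:2]:
     v,u=r['centre']; print(r['score'],u,v,atz("wrist",u,v,.108))
E
```

```text
t: 22.13
tool_pos: [0.5119, 0.0925, 0.1801]
tool_rot: [1.148, 1.247, -1.147]
contact_force: [0.3, -0.8, -0.1]
opening: 0.0447
theta 270.1 r 206.3 ty 0.5 tz -206.3  Ftan 0.2 Frad -0.9 open 0.0447 y bearing 4.78
0.74 278.6 218.2 [0.51332421 0.09031172 0.108     ]
```

View pics/wrist8.png

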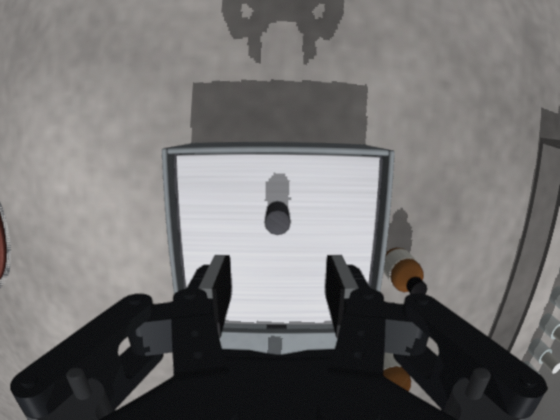

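```bash
python3 -m handwheel '[[0.045,[0.02,0,0.001],[0,0,0]],[0.045,[0.025,0,0],[0,0,0]],[0.045,[0.02,0,0],[0,0,0]],[0.045,[0.012,0,0],[0,0,0]],[0.045,[0.007,0,0],[0,0,0]],[0.045,[0,0,0],[0,0,0]],[0.01,[0,0,0],[0,0,0]],[0.01,[0,0,0],[0,0,0]],[0.01,[0,0,0],[0,0,0]],[0.01,[0,0,0],[0,0,0]]]' 30; python3 -m handwheel '[[0.01,[0,0,0],[0,0,0]],[0.01,[0,0,0.002],[0,0,0]],[0.01,[0,0,0.002],[0,0,0]],[0.01,[0,0,0.002],[0,0,0]],[0.01,[0,0,0],[0,0,0]]]'; python3 st.py
```

```text
t: 23.07
tool_pos: [0.5129, 0.0901, 0.0972]
tool_rot: [1.151, 1.245, -1.148]
contact_force: [-0.2, 0.5, -0.6]
opening: 0.0099
t: 23.48
tool_pos: [0.5126, 0.0836, 0.0959]
tool_rot: [1.15, 1.246, -1.15]
contact_force: [0.5, 0.4, -0.4]
opening: 0.0099
theta 270.1 r 197.5 ty 0.5 tz -197.5  Ftan 0.5 Frad 0.4 open 0.0099 y bearing 4.58
```

```bash
python3 - <<'E'
from rect import *
im=ctrl.get_image("wrist"); cv2.imwrite("pics/wrist9.png",im[:,:,::-1])
o=ctrl.get_obs(); 
for r in ctrl.tip_of("cover_knob","wrist")[:2]:
     v,u=r['centre']; print(r['score'],u,v,atz("wrist",u,v,.108))
im=ctrl.get_image("scene"); cv2.imwrite("pics/scene9.png",cv2.resize(im[130:280,170:370,::-1],None,fx=4,fy=4))
E
```

```text
0.83 275.8 245.2 [0.51136043 0.09248632 0.108     ]
```

View pics/wrist9.png

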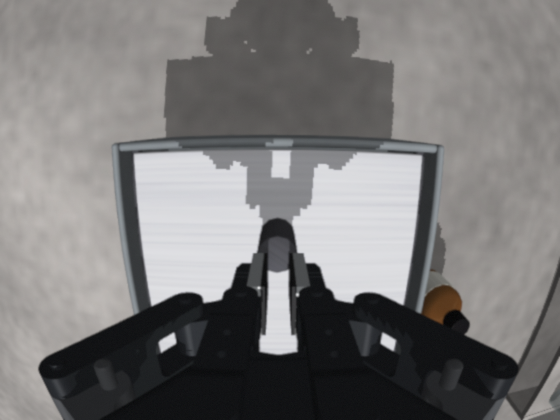

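View pics/scene9.png

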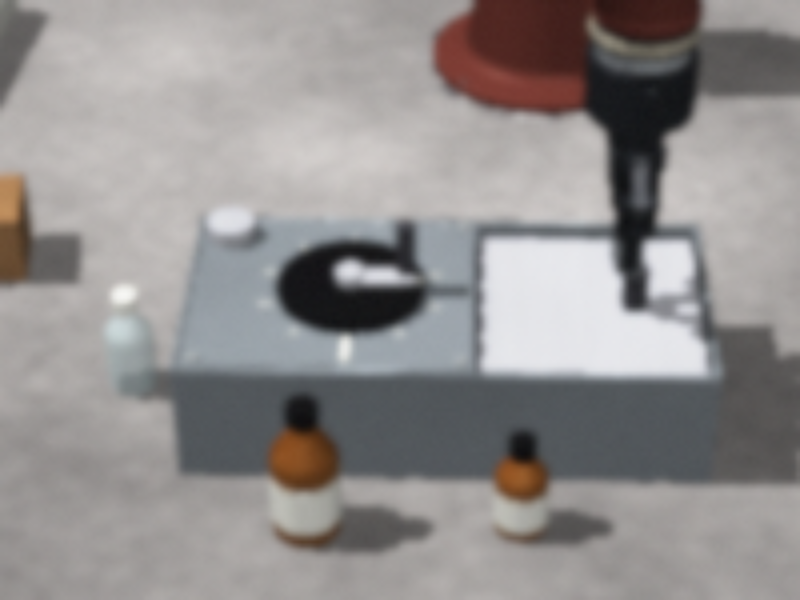

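```bash
python3 -c "
import cv2
a=cv2.imread('pics/wrist9.png')[200:350,190:370];cv2.imwrite('pics/w9c.png',cv2.resize(a,None,fx=4,fy=4,interpolation=2))"; python3 st.py
```

```text
theta 270.1 r 197.8 ty 0.5 tz -197.8  Ftan 0.2 Frad -0.2 open 0.0100 y bearing 4.6
```

View pics/w9c.png

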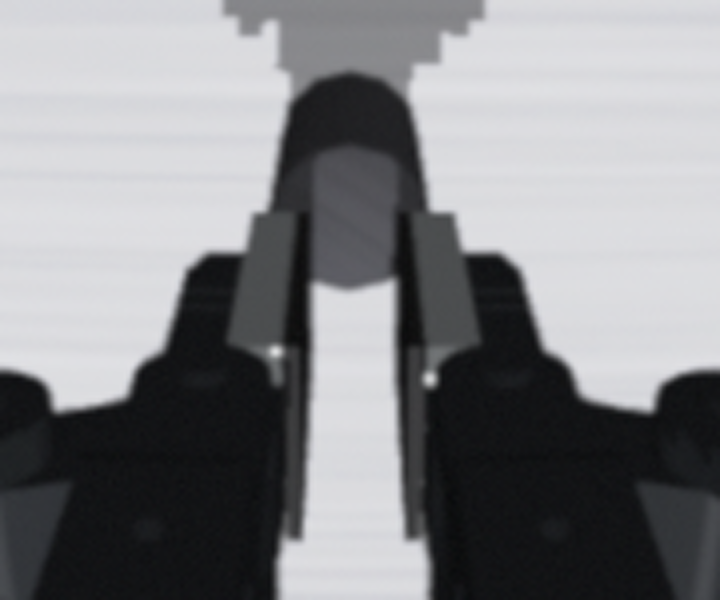

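```bash
python3 - <<'E'
from h import *
p,f,Rw,c=cam("wrist")
def rr(u,v,tcp):
    _,d=ray("wrist",u,v); return c-ctrl.get_obs()['tool_pos']+np.array(tcp),d/np.linalg.norm(d)
A=rr(278,220,(.512,.0925,.180)); B=rr(277.5,254,(.5126,.0836,.096))
M=[];b=[]
for o,d in (A,B):
    P=np.eye(3)-np.outer(d,d); M.append(P); b.append(P@o)
x=np.linalg.lstsq(np.vstack(M),np.hstack(b),rcond=None)[0]; print("knob top",x)
for n in("top","scene"):
    ctrl.get_image(n); print(n,[ (r['score'],r['centre']) for r in ctrl.tip_of("cover_knob",n)[:1]], [(z,proj(n,[.512,.0915,z])) for z in (.086,.108,.12)])
print(ctrl.get_obs()['tool_pos'], proj("wrist",ctrl.get_obs()['tool_pos']))
E
```

```text
knob top [0.51198628 0.09844733 0.13548589]
top [(0.94, [230.1, 249.1])] [(0.086, (np.float64(246.6740984918511), np.float64(230.70709689014996))), (0.108, (np.float64(246.0225314386344), np.float64(229.35016655953154))), (0.12, (np.float64(245.65571964132067), np.float64(228.58625737943055)))]
scene [(0.74, [198.4, 326.5])] [(0.086, (np.float64(328.1484658907309), np.float64(206.62066969051273))), (0.108, (np.float64(328.62761216184606), np.float64(200.46766956582144))), (0.12, (np.float64(328.89282024159945), np.float64(197.06197605182697)))]
[0.51255037 0.08407482 0.09589662] (np.float64(276.86208378224865), np.float64(252.27973554195063))
```

```bash
python3 - <<'E'
from h import *
cur=ctrl.get_obs()['tool_pos']
for nm,tcp,L,Rr in (("w8",(.512,.0925,.180),(164,150),(391,151)),("w9",(.5126,.0836,.096),(115,147),(441,147))):
    off=np.array(tcp)-cur
    for z in (.06,.08,.096,.11):
        P=[]
        for u,v in (L,Rr):
            c,d=ray("wrist",u,v); c=c+off; P.append(c+d*(z-c[2])/d[2])
        print(nm,z,np.linalg.norm(P[0]-P[1]).round(4),((P[0]+P[1])/2).round(3))
E
```

```text
w8 0.06 0.2084 [0.508 0.143 0.06 ]
w8 0.08 0.1939 [0.508 0.144 0.08 ]
w8 0.096 0.1823 [0.508 0.145 0.096]
w8 0.11 0.1722 [0.508 0.146 0.11 ]
w9 0.06 0.2215 [0.508 0.143 0.06 ]
w9 0.08 0.1998 [0.508 0.144 0.08 ]
w9 0.096 0.1824 [0.508 0.144 0.096]
w9 0.11 0.1672 [0.508 0.145 0.11 ]
```

```bash
python3 - <<'E'
from h import *
cur=ctrl.get_obs()['tool_pos']
for nm,tcp,(u,v) in (("w8",(.512,.0925,.180),(278,220)),("w9",(.5126,.0836,.096),(277.5,254)),("w1",(.5167,-.1031,.2796),(284,9))):
    off=np.array(tcp)-cur
    for z in (.096,.10,.12):
        c,d=ray("wrist",u,v); c=c+off; print(nm,z,(c+d*(z-c[2])/d[2]).round(4))
E
python3 - <<'E'
from h import *
a=ctrl.get_image("top"); cv2.imwrite("pics/top9.png",cv2.resize(a[170:290,200:400,::-1],None,fx=4,fy=4,interpolation=2))
E
```

```text
w8 0.096 [0.5131 0.0872 0.096 ]
w8 0.1 [0.513  0.0884 0.1   ]
w8 0.12 [0.5125 0.0941 0.12  ]
w9 0.096 [0.513  0.0826 0.096 ]
w9 0.1 [0.5129 0.0842 0.1   ]
w9 0.12 [0.5123 0.0922 0.12  ]
w1 0.096 [0.5075 0.1002 0.096 ]
w1 0.1 [0.5075 0.0986 0.1   ]
w1 0.12 [0.5078 0.0908 0.12  ]
```

View pics/top9.png

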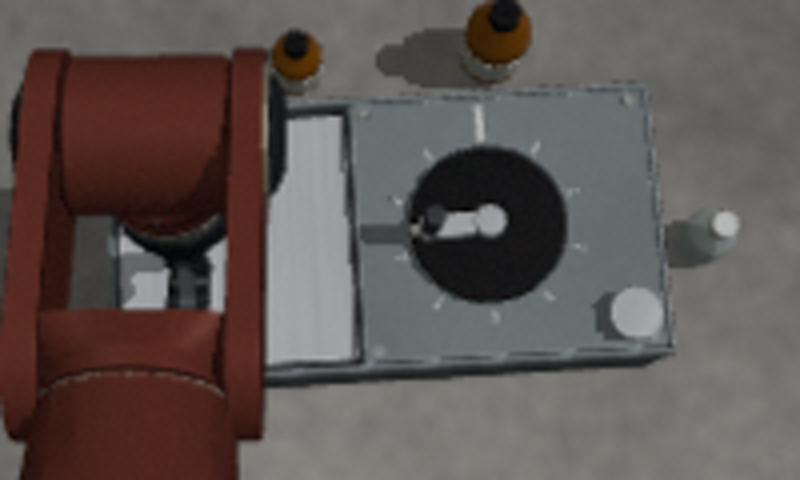

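```bash
python3 -m handwheel '[[0.05,[0,0,0],[0,0,0]],[0.05,[0,0,0],[0,0,0]],[0.05,[0,0,0],[0,0,0]],[0.05,[0,0,0],[0,0,0]]]'; python3 st.py; python3 - <<'E'
from h import *
im=ctrl.get_image("wrist"); cv2.imwrite("pics/wrist10.png",im[:,:,::-1])
E
```

```text
t: 24.22
tool_pos: [0.5125, 0.084, 0.0959]
tool_rot: [1.15, 1.246, -1.15]
contact_force: [0.1, 0.0, 0.1]
opening: 0.05
theta 270.1 r 197.9 ty 0.5 tz -197.9  Ftan 0.1 Frad 0.0 open 0.0500 y bearing 4.61
```

View pics/wrist10.png

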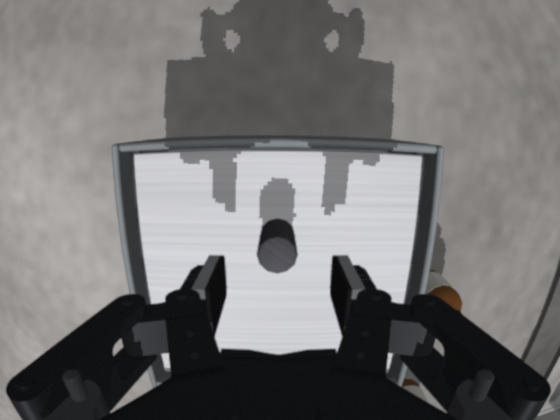

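```bash
python3 - <<'E'
from h import *
o=ctrl.get_obs(); M=R.from_rotvec(o['tool_rot']).as_matrix()
for d in (0,.005,.01,.015,.02,.025,.03,.035):
    print(d,[np.round(proj("wrist",o['tool_pos']+M@[-d,s*.025,-.011]),1) for s in(-1,1)],[np.round(proj("wrist",o['tool_pos']+M@[-d,s*.025,.011]),1) for s in(1,)])
E
python3 -c "
import cv2
a=cv2.imread('pics/wrist10.png')[190:350,160:380];cv2.imwrite('pics/w10c.png',cv2.resize(a,None,fx=3.6,fy=3.6,interpolation=2))"
```

```text
0 [array([231.2, 233.3]), array([322.5, 233.4])] [array([320.8, 270. ])]
0.005 [array([229.9, 236.3]), array([323.8, 236.3])] [array([321.9, 273.7])]
0.01 [array([228.6, 239.4]), array([325. , 239.4])] [array([323. , 277.6])]
0.015 [array([227.2, 242.6]), array([326.4, 242.7])] [array([324.2, 281.7])]
0.02 [array([225.7, 246.1]), array([327.8, 246.2])] [array([325.5, 286.1])]
0.025 [array([224.1, 249.8]), array([329.3, 249.8])] [array([326.8, 290.7])]
0.03 [array([222.4, 253.7]), array([331. , 253.8])] [array([328.2, 295.5])]
0.035 [array([220.7, 257.8]), array([332.7, 257.9])] [array([329.7, 300.6])]
```

View pics/w10c.png

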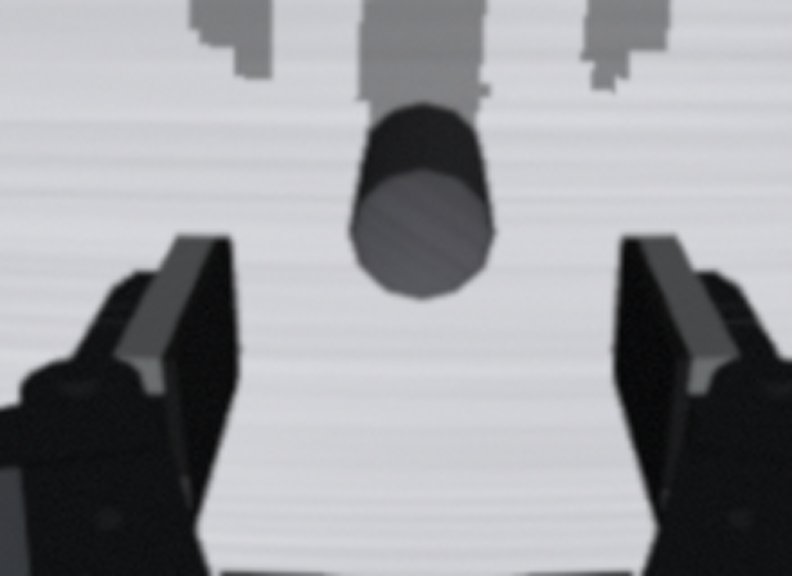

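The pads missed: their tips sit about 28 mm behind the nominal TCP, so they closed just above the knob top (image and projection agree). I'll re-centre and go lower with force checks.

```bash
python3 -m handwheel '[[0.05,[0,0,-0.004],[0,0,0]],[0.05,[0,0,-0.0045],[0,0,0]],[0.05,[0.004,0,0],[0,0,0]],[0.05,[0.004,0,0],[0,0,0]],[0.05,[0.002,0,0],[0,0,0]],[0.05,[0,0,0],[0,0,0]]]'; python3 st.py;python3 -m handwheel '[[0.05,[0.003,0,0],[0,0,0]],[0.05,[0.003,0,0],[0,0,0]],[0.05,[0.003,0,0],[0,0,0]],[0.05,[0.002,0,0],[0,0,0]],[0.05,[0,0,0],[0,0,0]]]'; python3 - <<'E'
from h import *
im=ctrl.get_image("wrist"); cv2.imwrite("pics/wrist11.png",im[:,:,::-1])
E
```

```text
t: 24.77
tool_pos: [0.5112, 0.0925, 0.0848]
tool_rot: [1.149, 1.247, -1.151]
contact_force: [-0.8, 0.9, -0.0]
opening: 0.05
theta 269.9 r 206.4 ty -0.2 tz -206.4  Ftan -0.7 Frad 1.0 open 0.0500 y bearing 4.61
t: 25.18
tool_pos: [0.5114, 0.0924, 0.0742]
tool_rot: [1.149, 1.247, -1.151]
contact_force: [0.2, 0.5, 0.7]
opening: 0.0503
```

View pics/wrist11.png

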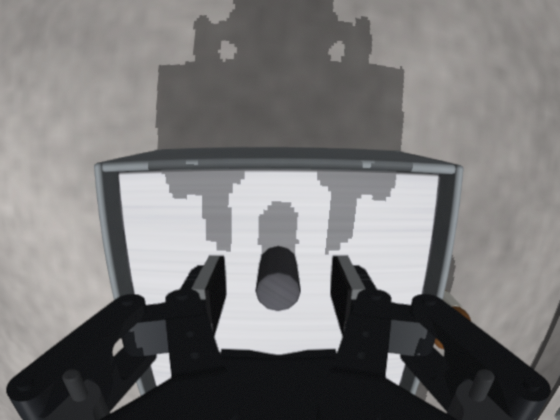

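Knob top is now at (278,295), between the pads. Closing and pulling.

```bash
python3 -m handwheel '[[0.005,[0,0,0],[0,0,0]],[0.005,[0,0,0],[0,0,0]],[0.005,[0,0,0],[0,0,0]],[0.005,[0,0,0],[0,0,0]],[0.005,[0,0,0],[0,0,0]]]' 30; python3 st.py; python3 -m handwheel '[[0.005,[0,0,0.002],[0,0,0]],[0.005,[0,0,0.002],[0,0,0]],[0.005,[0,0,0.002],[0,0,0]],[0.005,[0,0,0.001],[0,0,0]],[0.005,[0,0,0],[0,0,0]]]'; python3 st.py
```

```text
t: 25.65
tool_pos: [0.5113, 0.0924, 0.0752]
tool_rot: [1.149, 1.247, -1.151]
contact_force: [-4.8, -0.6, 5.1]
opening: 0.0187
theta 270.0 r 206.4 ty -0.0 tz -206.4  Ftan -4.9 Frad -0.3 open 0.0187 y bearing 4.61
t: 26.07
tool_pos: [0.5119, 0.0858, 0.0752]
tool_rot: [1.15, 1.248, -1.151]
contact_force: [-6.0, 0.4, 5.1]
opening: 0.0187
theta 270.0 r 199.7 ty -0.0 tz -199.7  Ftan -6.0 Frad 0.9 open 0.0187 y bearing 4.6
```

```bash
python3 -m handwheel '[[0.005,[0,-0.0004,0.005],[0,0,0]],[0.005,[-0.0003,0,0.006],[0,0,0]],[0.005,[0,0,0.006],[0,0,0]],[0.005,[0,0,0.006],[0,0,0]],[0.005,[0,0,0.006],[0,0,0]],[0.005,[0,0,0.006],[0,0,0]],[0.005,[0,0,0.006],[0,0,0]],[0.005,[0,0,0.004],[0,0,0]],[0.005,[0,0,0.002],[0,0,0]]]'; python3 st.py; python3 -m handwheel '[[0.005,[0,0,0.002],[0,0,0]],[0.005,[0,0,0.001],[0,0,0]],[0.005,[0,0,0.001],[0,0,0]],[0.005,[0,0,0.001],[0,0,0]],[0.005,[0,0,0],[0,0,0]]]'; python3 st.py
```

```text
t: 26.82
tool_pos: [0.5154, 0.0377, 0.0753]
tool_rot: [1.15, 1.247, -1.151]
contact_force: [-5.1, 2.0, 4.7]
opening: 0.0188
theta 269.9 r 151.5 ty -0.2 tz -151.5  Ftan -4.9 Frad 2.4 open 0.0188 y bearing 4.56
t: 27.23
tool_pos: [0.5158, 0.0329, 0.0752]
tool_rot: [1.149, 1.247, -1.151]
contact_force: [-5.1, 1.2, 5.2]
opening: 0.0187
theta 269.9 r 146.7 ty -0.3 tz -146.7  Ftan -5.0 Frad 1.6 open 0.0187 y bearing 4.57
```

```bash
python3 -m handwheel '[[0.005,[0,0,0.001],[0,0,0]],[0.005,[0,0,0],[0,0,0]]]'; python3 st.py; python3 -m handwheel '[[0.005,[0,0,0.0008],[0,0,0]],[0.005,[0,0,0],[0,0,0]]]'; python3 st.py
```

```text
t: 27.4
tool_pos: [0.5158, 0.0326, 0.0753]
tool_rot: [1.15, 1.248, -1.151]
contact_force: [-4.9, 3.0, 4.7]
opening: 0.0181
theta 269.9 r 146.4 ty -0.2 tz -146.4  Ftan -4.7 Frad 3.4 open 0.0181 y bearing 4.57
t: 27.57
tool_pos: [0.5158, 0.0326, 0.0753]
tool_rot: [1.152, 1.249, -1.15]
contact_force: [-5.8, 6.3, 5.5]
opening: 0.0184
theta 269.9 r 146.4 ty -0.2 tz -146.4  Ftan -5.3 Frad 6.7 open 0.0184 y bearing 4.57
```

The cover is at its end stop: 60.0 mm of travel, and force rises without motion. Releasing and lifting.

```bash
python3 -m handwheel '[[0.05,[0,0,0],[0,0,0]],[0.05,[0,0,0],[0,0,0]],[0.05,[0,0,0],[0,0,0]],[0.05,[0,0,0],[0,0,0]],[0.05,[-0.01,0,0],[0,0,0]],[0.05,[-0.02,0,0],[0,0,0]],[0.05,[-0.03,0,0],[0,0,0]],[0.05,[-0.03,0,0],[0,0,0]],[0.05,[-0.03,0,0],[0,0,0]],[0.05,[-0.02,0,0],[0,0,0]]]'; python3 -m handwheel '[[0.05,[-0.03,0,-0.01],[0,0,0]],[0.05,[-0.02,0,-0.01],[0,0,0]],[0.05,[0,0,0],[0,0,0]],[0.05,[0,0,0],[0,0,0]]]'; python3 - <<'E'
from h import *
im=ctrl.get_image("wrist"); cv2.imwrite("pics/wrist12.png",im[:,:,::-1])
for t in ("cover_knob","grip_mid"):
  for r in ctrl.tip_of(t,"wrist")[:1]:
     v,u=r['centre']; X=atz("wrist",u,v,Z[t]); d=X[:2]-[.5275,-.1133]; y=np.radians(4.48); print(t,r['score'],X.round(4),"box dx,dy",d@[np.cos(y),np.sin(y)],d@[-np.sin(y),np.cos(y)])
im=ctrl.get_image("scene"); cv2.imwrite("pics/scene12.png",im[:,:,::-1])
E
```

```text
t: 28.4
tool_pos: [0.5177, 0.0316, 0.2197]
tool_rot: [1.152, 1.242, -1.146]
contact_force: [0.9, -0.2, 0.1]
opening: 0.0502
t: 28.73
tool_pos: [0.5156, 0.0518, 0.2674]
tool_rot: [1.151, 1.243, -1.147]
contact_force: [-0.0, 0.2, -1.1]
opening: 0.0499
cover_knob 0.84 [0.5158 0.0329 0.108 ] box dx,dy -0.0002820022103065341 0.14663070479402085
grip_mid 0.71 [ 0.52   -0.0668  0.135 ] box dx,dy -0.003803379348059821 0.046982206838205205
```

View pics/wrist12.png

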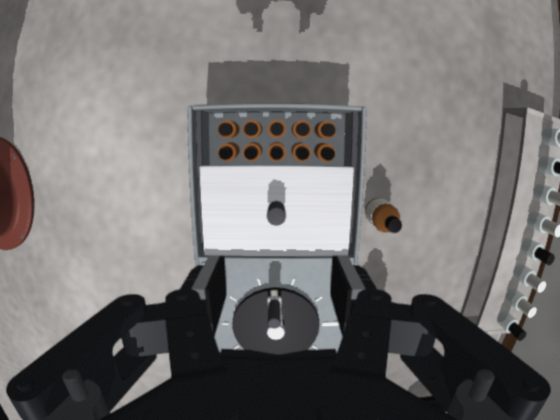

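View pics/scene12.png

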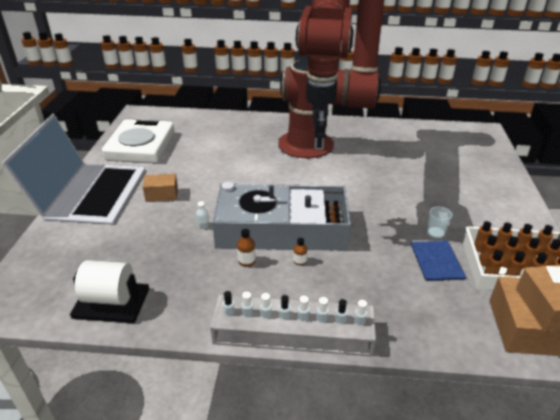

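The cover is open with vials showing at (277,140) in the wrist view. The knob measures 145–147 mm from the dial axis, about 60 mm of travel. The bottles, dropper, tin, carton, beaker and notebook are where they started, and the robot is clear.

```bash
python3 -c "
from station import ctrl
print(ctrl.finish_job())"
```

```text
the job is handed in; nothing more can be done
None
```

The lockbox is unlocked, its cover is fully open, and the job is handed in at about 29 s of the 72 s allowed. `finish_job` gave no verdict.

- **Dial stops:** I turned clockwise past 7 once and stopped on it, with the pointer at about 251.7° against 252°. Then I turned anticlockwise past 4 once and stopped on it. The pointer read about 147° there, partly hidden by the fingers, and the grip about 143.6° after a 1° nudge; the target was 144°.
- **Catch:** Turning slowly clockwise, the dial stopped dead at about 7.45.
- **Grip force:** The highest reading along the turning direction was about 8 N, at the stop. Counting sideways and vertical pull too, no reading passed about 11 N. Forces were read every few rows, not continuously.
- **Cover:** The first grasp of the knob closed above it, because the pads sit about 28 mm short of the nominal TCP. That did no harm. I went lower, gripped it and slid the cover 60.0 mm to its end stop, where the force rose with no further motion.
- **Last checks:** The knob detection agreed with full travel (146.6 mm from the dial axis; 145 mm expected). The vials show in the open box, and the robot was clear, with no contact force. In the scene picture the bottles, dropper, tin, carton, beaker and notebook stand where they were. One reading was off: the crank-grip detection read 47 mm from the axis instead of 40 mm, which I put down to detector error.

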